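# Index the pipe carver's carousel and lock it again

### The arm

A 6-joint arm with a two-finger parallel gripper is mounted at the origin on the work surface. World frame = base frame: x ahead of the robot, y to its left, z up, the work surface at z = 0. Lengths are in m, angles in rad, forces in N, time in s.
With the tool pointing down it reaches from about 0.4 to 0.825 m from the base axis. Payload 7 kg.
Tool frame: the origin (TCP) lies midway between the tips of the shut fingers; the grasp point (between the pads) lies 19 mm behind it; y points along the fingers, z is the direction in which the jaws open and shut, and the axes are right-handed (so a half turn about y gives the same grasp; the last joint's range is limited). The gripper opens to 88 mm and grips with 3 to 60 N. Pads are 19 mm wide; open, the fingers measure 130 mm over their backs; the gripper's body (78 mm by 193 mm) begins 47 mm behind the grasp point.
Start: joints at [1.614, 0.359, 0.012, 0, -1.224, -0.288], TCP at [0.164, 0.655, 0.227] pointing down, gripper open.
Joint ranges: [-3.07, 3.07], [-1.43, 2.12], [-1.02, 1.25], [-3.03, 1.67], [-3.05, -0], [-3.03, 3.03]. Speed limits (rad/s): [2.39, 2.39, 3.01, 3.14, 3.14, 3.14].

### API

Orientations are given as [roll, pitch, yaw] about the fixed x, y, z axes, in that order (R = Rz(yaw) Ry(pitch) Rx(roll)).
In Python, from station import arm gives the robot as it stands.
- The arm moves only by the tool move_arm, never from a script. Its argument "deltas" is a list of rows, each an object with "dp": the shift along the tool's x, y, z in mm, a list of three; "rotation": the turn, a rotation vector about the tool's x, y, z in degrees, a list of three. A call has 1 to 5 rows; each row shifts and turns the pose as measured when the row begins, along the tool's axes as they then stand; what a row does not reach is not made up. A row lasts 1/12 s, in which the tool goes at most 41.7 mm and 7.16 degrees, less where a joint would pass 70% of its speed; a pose out of reach is approached as far as the arm can. A call is refused whole if a number of a shift passes 41.7 or a number of a turn 7.16, either way. A call with a gripper value outside its range is refused whole. "jaw" is the closure in counts, from 0 (fully open) to 255 (shut), set as the call begins (left out, the last holds). The fingers move at their own pace and stop on an object; "squeeze" is the grip in N (left out, the last holds). Time passes only in rows, so rows that do not move let the fingers close. It gives the time, the measured TCP pose, the force and the opening at its end, in the units of the state.
- arm.get_state(): the state, without advancing time (a new reading comes with each control period).
- arm.grab_frame(name): name is "scene" or "side" or "wrist"; returns a dict with "pixels" (400x640x3 uint8, red, green, blue), "z_map" (400x640 float32, m along the optical axis (not along the pixel's ray), 0 where there is no reading), "fx", "fy", "cx", "cy" (pixels), "cam_to_world" (4x4, takes a point from camera to world coordinates); the wrist camera has in their place "mount" (4x4, takes a point from camera to tool coordinates, whose origin is the TCP and whose axes are the tool frame's). Camera axes: x right, y down, z forward; pixel columns grow to the right and rows downward; lengths in m; the calibration is good to about 2 mm. A picture is of the moment at which its call begins: read the wrist's pose just before it.
- arm.job_done(): hands the job in, once; it reports no verdict.
The state is a dict: "t": time; "q": joint angles; "qd": joint speeds; "joint_efforts": joint torques, N m; "eef_pos": TCP position; "ee_rot": TCP orientation; "force": force on the tool from outside, world axes, zero at the start; "moment": the same for the moment, N m; "width": finger opening in m.
Only numpy, scipy, OpenCV 4.12 (cv2) and the standard library are available. Lean on these libraries where they do the work, as an engineer would, in place of code of your own. Each camera call takes 0.05 s, during which the arm holds its last target.

### The job

The bowl beside the lock bracket is finished, so bring up the next blank: draw the loose lock pin up out of the bracket, push the carousel by its upright steel posts one station round anticlockwise (seen from above) until it drops into its next detent, then put the pin back fully home through bracket and carousel and swing the keeper over the pin's collar until it stops. Do not press on the soft white bowls and blanks, and leave the other things on the bench where they are.

Things in the scene. Friction and masses are not known exactly. Their poses are not given: they have to be found in the camera images.
- index_base: Fixed grey base of the bench index table (six-station carousel, 300 mm across). Origin on the bench, on the carousel's vertical axis; z up. In its -y direction stands the lock bracket: a steel clevis 46 mm wide, 80 mm high, whose two 12 mm jaws (undersides at z = 36 and 68 mm) embrace the carousel's rim. Position and yaw vary.
- carousel (a joint): Turning angle of the steel carousel, rad, positive anticlockwise from above; 0 at the start, no end stops. Plate top at z = 64 mm. Six rim lugs every 60 degrees, each with a 19 mm hole 130 mm from the axis; at 0 one hole is under the bracket's. Spring detents every 60 degrees (1.047 rad): 3 to 6 N on a post drives it; let go past halfway it springs on into the next, before that it springs back.
- push_post (a point): Top (z = 140 mm) of one of six upright steel push posts, 18 mm thick, 76 mm high, standing on the carousel 104 mm from its axis, every 60 degrees, midway between the lugs; they overtop the white bowls by 26 mm. At the start this one lies in the base's -x direction; it turns with the carousel.
- bowls: The six soft white meerschaum bowls and square blanks fixed on the carousel, up to 44 mm wide, 56 mm from its axis at the lugs' angles, tops at z = 114 mm. Not to be pressed on. Origin on the axis, on the bench; turns with the carousel.
- bracket_hole (a point): Middle of the mouth of the vertical 18 mm hole in the bracket's upper jaw, at the jaw's top face (z = 80 mm), 130 mm from the carousel's axis.
- pin: Loose steel lock pin, 116 mm, 0.13 to 0.21 kg. Origin: middle of its collar's underside, z up to the knob. Shank below: 16 mm thick, 58 mm long, last 14 mm tapering to 8 mm. Collar 34 mm wide, 6 mm thick; 14 mm neck, 22 mm long; black cylindrical knob 30 mm wide, 30 mm high, its middle 43 mm above the origin. Starts fully home: collar on the bracket, shank through both jaws and a lug.
- keeper (a joint): Keeper: flat steel bar 126 x 14 x 6 mm pivoted on the bracket's top, underside 9 mm above it (3 mm above a seated collar). Angle, rad: 0 = home against its stop, tongue over the collar beside the neck, bar along the base's y; grows to 1.6 as it opens, clockwise from above. Starts open, 0.7 to 1.3. Friction holds it where left; 1 to 2 N on its peg moves it.
- keeper_pivot (a point): Middle of the keeper, on its vertical pivot, z = 95 mm; at x = 16.5 mm, y = -170 mm in the base's frame.
- keeper_peg (a point): Top (z = 135 mm) of the upright thumb peg, 14 mm thick, 40 mm high, on the keeper's tail, 58 mm from the pivot, opposite the tongue. Keeper home: the peg lies from the pivot in the base's -y direction; open: aslant between the base's -y and -x. Push it anticlockwise (from above) about the pivot to close.
- block_hole (a point): Middle of the mouth, z = 75 mm, of the wide empty hole (29 mm, 66 mm deep) at one end of a fixed wooden tool block, 130 x 60 x 75 mm, right of the index table. The pin can stand there on its collar meanwhile. Wooden tool handles rise up to 65 mm from the block's other end, 60 mm and more from the hole.
- raw_lump: Loose rough white lump, 95 x 60 x 50 mm, on the bench; origin under its middle. To be left alone.
- pipe: Loose finished pipe with amber-coloured stem, about 170 mm long, lying on the bench; origin under its middle. To be left alone.
- brush: Loose wooden-handled brush lying on the bench. To be left alone.

How it is judged:
On the way, in this order (a step that is already met when the one before it is completed fails the run):
1. the pin is drawn clear of the bracket (distance between pin and bracket_hole above 0.06 m), for 0.1 s.
2. the carousel rests in the next detent anticlockwise (value of joint carousel between 1.007 and 1.087 rad), for 0.3 s.
3. the pin is fully home again (distance between pin and bracket_hole below 0.004 m and angle between pin's own z axis and vertical below 0.08 rad), for 0.2 s.
4. the keeper is swung home over the collar (value of joint keeper below 0.12 rad), for 0.2 s.
At the end, for the whole second after the job is handed in: Carousel one detent (60 degrees, within 0.04 rad) anticlockwise of its start; pin fully home through bracket and carousel (origin within 4 mm of the bracket hole's mouth, tilt under 0.08 rad) and still; keeper swung home (within 0.12 rad of its stop) (all of step 2 and all of step 3 and linear speed of pin below 0.02 m/s and value of joint keeper below 0.12 rad); the robot touches nothing.
It fails at once if the white bowls or blanks are pressed on (over 5 N) (contact force between bowls and anything else above 5 N).
It fails at once if another thing on the bench is moved more than 30 mm (distance of any of raw_lump, pipe, brush from where it was at the start of the episode above 0.03 m).
It also fails if it takes over 72 s, if anything falls off the work surface, if the arm or the gripper's body presses on something with over 40 N, if the wrist force passes 120 N, or if a joint passes its speed limit or range.

## Working session

There is one attempt and no reset: what is moved stays moved. The work goes in short steps, Python scripts to look and compute and a tool call to move; the robot and the scene stay as the last step left them, time stands still between calls to the robot, and variables do not carry over. Pictures are saved under pics/ and viewed, and the job is handed in when it is done.

Besides the shell and the picture viewer there is one more tool, called after "Call:" as name(argument=value, ...), one argument or row to a line, values as JSON. move_arm: Moves the arm, as the interface text tells. Its arguments: {"type":"object","properties":{"deltas":{"type":"array","items":{"type":"object","properties":{"dp":{"type":"array","items":{"type":"number"}},"rotation":{"type":"array","items":{"type":"number"}}}}},"jaw":{"type":"number"},"squeeze":{"type":"number"}},"required":["deltas"]}

```bash
ls; mkdir -p pics
python3 - <<'E'
from station import arm
import cv2,numpy as np
s=arm.get_state();print({k:np.round(v,3) for k,v in s.items()})
for n in ["scene","side","wrist"]:
    f=arm.grab_frame(n);cv2.imwrite(f"pics/{n}0.png",f["pixels"][:,:,::-1])
    np.savez(f"pics/{n}0.npz",**f)
    print(n,f["fx"],f["fy"],f["cx"],f["cy"],np.round(f.get("cam_to_world",f.get("mount")),4).tolist())
E
```

```text
pics
{'t': np.float64(0.0), 'q': array([ 1.614,  0.359,  0.011, -0.   , -1.224, -0.288]), 'qd': array([ 0.001, -0.002, -0.001,  0.001, -0.001,  0.002]), 'joint_efforts': array([ 0.0000e+00, -5.8272e+01,  2.9305e+01,  6.9970e+00,  7.0000e-03,
       -0.0000e+00]), 'eef_pos': array([0.163, 0.654, 0.226]), 'ee_rot': array([-1.569,  0.   ,  2.897]), 'force': array([0.126, 0.345, 0.442]), 'moment': array([-0.026,  0.028,  0.008]), 'width': np.float64(0.088)}
scene 389.8684459173787 389.8684459173787 315.9674825887738 197.93207909100812 [[0.3493, 0.7584, -0.5503, 1.029], [0.937, -0.2804, 0.2084, -0.1721], [0.0037, -0.5884, -0.8086, 0.8736], [0.0, 0.0, 0.0, 1.0]]
side 390.8380828718499 390.8380828718499 326.9154224698349 203.34129222312856 [[0.8132, -0.3255, 0.4825, -0.0176], [-0.5818, -0.4758, 0.6596, -0.7089], [0.0148, -0.8171, -0.5763, 0.7611], [0.0, 0.0, 0.0, 1.0]]
wrist 290.511338004523 290.511338004523 319.5376737499518 203.51056439544752 [[0.0008, 0.9651, 0.2619, -0.07], [-0.0006, -0.2619, 0.9651, -0.158], [1.0, -0.0009, 0.0003, 0.0004], [0.0, 0.0, 0.0, 1.0]]
```

View pics/scene0.png

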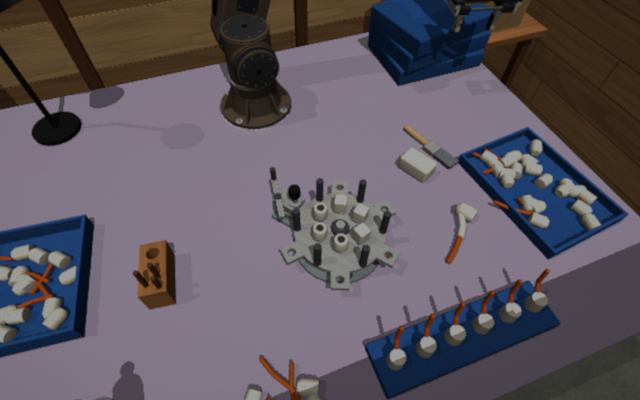

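View pics/side0.png

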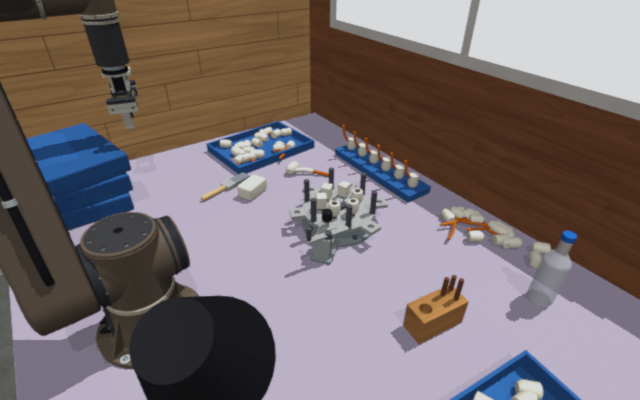

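View pics/wrist0.png

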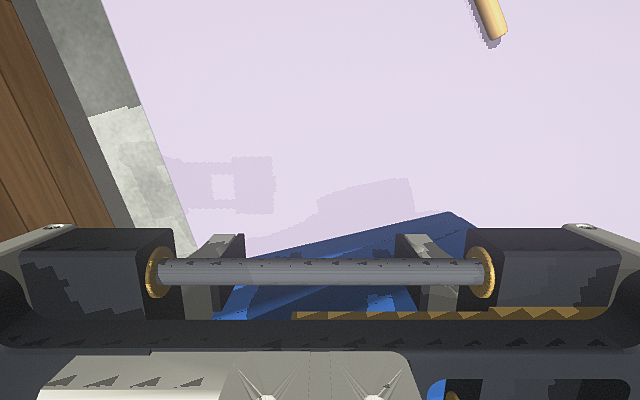

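Run:
```python
import cv2,numpy as np
a=cv2.imread("pics/scene0.png")[150:310,130:410];cv2.imwrite("pics/sc_crop0.png",cv2.resize(a,None,fx=2.85,fy=2.85,interpolation=cv2.INTER_CUBIC))
a=cv2.imread("pics/side0.png")[150:350,270:490];cv2.imwrite("pics/si_crop0.png",cv2.resize(a,None,fx=3,fy=3,interpolation=cv2.INTER_CUBIC))
```

```text
(no output)
```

View pics/sc_crop0.png

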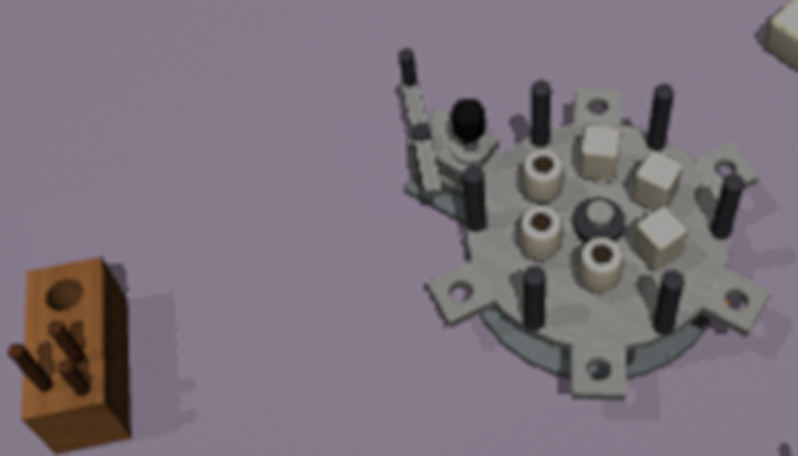

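View pics/si_crop0.png

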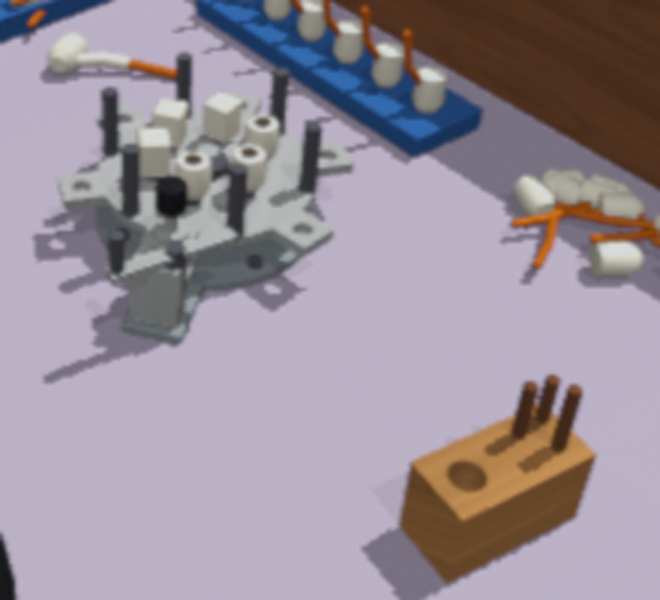

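```bash
cat > h.py <<'E'
import numpy as np,cv2
from scipy.spatial.transform import Rotation as R
from scipy.optimize import least_squares
def cast(f,uv,z,M=None):
    M=f["cam_to_world"] if M is None else M
    uv=np.atleast_2d(uv).astype(float)
    d=np.c_[(uv[:,0]-f["cx"])/f["fx"],(uv[:,1]-f["cy"])/f["fy"],np.ones(len(uv))]@M[:3,:3].T
    o=M[:3,3]; return o+d*((z-o[2])/d[:,2])[:,None]
def proj(f,P,M=None):
    M=f["cam_to_world"] if M is None else M
    p=(np.atleast_2d(P)-M[:3,3])@M[:3,:3]
    return np.c_[p[:,0]/p[:,2]*f["fx"]+f["cx"],p[:,1]/p[:,2]*f["fy"]+f["cy"]]
E
cat > a.py <<'E'
from h import *
sc=dict(np.load("pics/scene0.npz"));si=dict(np.load("pics/side0.npz"))
A=lambda l:np.array(l)/2.85+[130,150]-.33
B=lambda l:np.array(l)/3+[270,150]-.33
pt_sc=cast(sc,A([(541,88),(662,92),(734,182),(673,279),(535,275),(474,175)]),.14)
pt_si=cast(si,B([(130,152),(110,93),(184,58),(280,74),(313,127),(237,170)]),.14)
h_sc=cast(sc,A([(599,105),(725,168),(460,290),(737,299),(599,369)]),.064)
kn_sc=cast(sc,A([(468,106)]),.138-.0);kn_si=cast(si,B([(171,185)]),.138)
for P in(pt_sc,pt_si):
    c=P.mean(0);a=np.degrees(np.arctan2(*(P-c)[:,1::-1].T));r=np.hypot(*(P-c)[:,:2].T)
    print(c.round(4),a.round(1),r.round(4))
print(h_sc.round(4)); c=pt_sc.mean(0); print(np.hypot(*(h_sc-c)[:,:2].T),np.degrees(np.arctan2(*(h_sc-c)[:,1::-1].T)))
print("knob",kn_sc,kn_si)
for f,uv in((sc,A([(407,54),(420,130)])),(si,B([(116,236),(178,248)]))): print("peg",cast(f,uv[:1],.135)," pivot?",cast(f,uv[1:],.098))
print("block",cast(sc,A([(65,295)]),.075),cast(si,B([(467,475)]),.075))
print("blk corners",cast(sc,A([(28,270),(104,258),(104+24,0+435)]),.075))
E
python3 a.py
```

```text
[0.587  0.0568 0.14  ] [-172.4  128.3   67.7    7.9  -52.2 -112. ] [0.1037 0.1023 0.104  0.1031 0.103  0.1027]
[0.5828 0.0516 0.14  ] [-171.3  127.7   67.6    7.7  -51.1 -112.7] [0.1052 0.1026 0.1036 0.1031 0.1031 0.1027]
[[ 0.465   0.1083  0.064 ]
 [ 0.5687  0.1859  0.064 ]
 [ 0.6025 -0.0719  0.064 ]
 [ 0.6889  0.1373  0.064 ]
 [ 0.7064  0.0082  0.064 ]]
[0.13244536 0.13036326 0.12963342 0.12983318 0.1288872 ] [157.11445589  98.07283326 -83.11414149  38.31895808 -22.12683296]
knob [[ 0.47953902 -0.02047158  0.138     ]] [[ 0.48179808 -0.02563691  0.138     ]]
peg [[ 0.40477822 -0.0514201   0.135     ]]  pivot? [[ 0.46016828 -0.05962148  0.098     ]]
peg [[ 0.40326596 -0.0553162   0.135     ]]  pivot? [[ 0.46413588 -0.06203452  0.098     ]]
block [[ 0.50225692 -0.37255222  0.075     ]] [[ 0.50263263 -0.37447493  0.075     ]]
blk corners [[ 0.4683802  -0.39811815  0.075     ]
 [ 0.47849217 -0.33848476  0.075     ]
 [ 0.63773718 -0.34254412  0.075     ]]
```

```bash
cat > plan.py <<'E'
# usage: plan.py x y z yawdeg [polar] [maxmm] : rows from the measured pose to the target
import sys,json;from h import *;from station import arm
def tool(s): return R.from_euler('xyz',s["ee_rot"])
def rows(p0,r0,pts,rots):
    out=[];p,r=p0,r0
    for q,s in zip(pts,rots):
        dp=r.inv().apply(q-p)*1000; rv=np.degrees((r.inv()*s).as_rotvec())
        out.append((dp.round(1),rv.round(2))); p,r=q,s
    return out
def show(o):
    for i,(d,v) in enumerate(o):
        if i%5==0: print("--")
        print(json.dumps({"dp":d.tolist(),"rotation":v.tolist()}))
def down(y): return R.from_euler('xyz',[-90,0,y],degrees=True)
if __name__=="__main__":
    a=sys.argv; T=np.array(a[1:4],float);yaw=float(a[4]);pol='polar' in a; mm=float(a[-1]) if a[-1]!='polar' and len(a)>5 else 38
    s=arm.get_state();p0=np.array(s["eef_pos"]);r0=tool(s)
    y0=np.degrees(s["ee_rot"][2]); dy=(yaw-y0+180)%360-180
    f=lambda t:p0+(T-p0)*t
    if pol:
        c=lambda p:np.array([np.hypot(p[0],p[1]),np.arctan2(p[1],p[0]),p[2]])
        g=lambda t:c(p0)+(c(T)-c(p0))*t
        f=lambda t:np.array([g(t)[0]*np.cos(g(t)[1]),g(t)[0]*np.sin(g(t)[1]),g(t)[2]])
    L=sum(np.linalg.norm(f((k+1)/50)-f(k/50)) for k in range(50))*1000
    n=int(max(np.ceil(L/mm),np.ceil(abs(dy)/7),1)); print("from",p0.round(4),np.degrees(s["ee_rot"]).round(2),"t",s["t"],"rows",n)
    ts=[(k+1)/n for k in range(n)]
    show(rows(p0,r0,[f(t) for t in ts],[down(y0+dy*t) for t in ts]))
E
python3 plan.py .48 -.023 .25 37.8 polar 40
```

```text
from [0.1635 0.6545 0.2259] [-8.9930e+01  1.0000e-02  1.6597e+02] t 0.15 rows 21
--
{"dp": [-43.5, -1.1, 10.7], "rotation": [-0.07, 6.1, -0.01]}
{"dp": [-43.3, -1.1, 8.9], "rotation": [0.0, 6.1, -0.0]}
{"dp": [-43.0, -1.1, 7.1], "rotation": [-0.0, 6.1, -0.0]}
{"dp": [-42.7, -1.1, 5.4], "rotation": [-0.0, 6.1, 0.0]}
{"dp": [-42.3, -1.1, 3.7], "rotation": [0.0, 6.1, -0.0]}
--
{"dp": [-41.8, -1.1, 2.1], "rotation": [0.0, 6.1, 0.0]}
{"dp": [-41.2, -1.1, 0.5], "rotation": [0.0, 6.1, 0.0]}
{"dp": [-40.6, -1.1, -1.0], "rotation": [-0.0, 6.1, -0.0]}
{"dp": [-40.0, -1.1, -2.5], "rotation": [0.0, 6.1, 0.0]}
{"dp": [-39.3, -1.1, -4.0], "rotation": [0.0, 6.1, -0.0]}
--
{"dp": [-38.5, -1.1, -5.4], "rotation": [0.0, 6.1, 0.0]}
{"dp": [-37.7, -1.1, -6.7], "rotation": [-0.0, 6.1, -0.0]}
{"dp": [-36.9, -1.1, -8.0], "rotation": [0.0, 6.1, 0.0]}
{"dp": [-36.0, -1.1, -9.2], "rotation": [-0.0, 6.1, -0.0]}
{"dp": [-35.1, -1.1, -10.4], "rotation": [0.0, 6.1, -0.0]}
--
{"dp": [-34.1, -1.1, -11.5], "rotation": [0.0, 6.1, -0.0]}
{"dp": [-33.1, -1.1, -12.5], "rotation": [0.0, 6.1, 0.0]}
{"dp": [-32.1, -1.1, -13.5], "rotation": [0.0, 6.1, 0.0]}
{"dp": [-31.0, -1.1, -14.4], "rotation": [0.0, 6.1, -0.0]}
{"dp": [-30.0, -1.1, -15.2], "rotation": [0.0, 6.1, 0.0]}
--
{"dp": [-28.9, -1.1, -16.0], "rotation": [-0.0, 6.1, 0.0]}
```

Call:
move_arm(
  deltas=[
    {"dp":[-38,-1,9],"rotation":[0,6,0]},
    {"dp":[-39,-1,8],"rotation":[0,6,0]},
    {"dp":[-39,-1,6],"rotation":[0,6,0]},
    {"dp":[-39,-1,5],"rotation":[0,6,0]},
    {"dp":[-39,-1,4],"rotation":[0,6,0]},
  ],
)

```text
t: 0.57
eef_pos: [0.3218, 0.5414, 0.2272]
ee_rot: [-1.566, 0.003, 2.365]
force: [0.7, 0.4, 0.1]
width: 0.0877
```

Call:
move_arm(
  deltas=[
    {"dp":[-39,-1,2],"rotation":[0,6,0]},
    {"dp":[-39,-1,1],"rotation":[0,6,0]},
    {"dp":[-39,-1,-1],"rotation":[0,6,0]},
    {"dp":[-39,-1,-2],"rotation":[0,6,0]},
    {"dp":[-39,-1,-4],"rotation":[0,6,0]},
  ],
)

```text
t: 0.98
eef_pos: [0.4361, 0.3724, 0.231]
ee_rot: [-1.566, 0.007, 1.814]
force: [1.2, -0.6, -0.2]
width: 0.0874
```

Call:
move_arm(
  deltas=[
    {"dp":[-38,-1,-5],"rotation":[0,6,0]},
    {"dp":[-38,-1,-7],"rotation":[0,6,0]},
    {"dp":[-37,-1,-8],"rotation":[0,6,0]},
    {"dp":[-36,-1,-9],"rotation":[0,6,0]},
    {"dp":[-35,-1,-10],"rotation":[0,6,0]},
  ],
)

```text
t: 1.4
eef_pos: [0.482, 0.1803, 0.2364]
ee_rot: [-1.57, 0.01, 1.262]
force: [1.0, -0.7, -0.3]
width: 0.0876
```

```bash
python3 plan.py .48 -.023 .25 37.8 polar 39
```

```text
from [0.482  0.1803 0.2364] [-89.97   0.6   72.33] t 1.4 rows 6
--
{"dp": [-31.3, -2.0, -15.9], "rotation": [-0.0, 5.75, -0.6]}
{"dp": [-30.4, -2.3, -16.7], "rotation": [-0.0, 5.76, 0.0]}
{"dp": [-29.6, -2.3, -17.4], "rotation": [-0.0, 5.76, -0.0]}
{"dp": [-28.7, -2.3, -18.1], "rotation": [0.0, 5.76, 0.0]}
{"dp": [-27.8, -2.3, -18.8], "rotation": [0.0, 5.76, 0.0]}
--
{"dp": [-26.9, -2.3, -19.4], "rotation": [-0.0, 5.76, 0.0]}
```

Motion follows well.

Call:
move_arm(
  deltas=[
    {"dp":[-31,-2,-16],"rotation":[0,5.8,-0.6]},
    {"dp":[-30,-2,-17],"rotation":[0,5.8,0]},
    {"dp":[-30,-2,-17],"rotation":[0,5.8,0]},
    {"dp":[-29,-2,-18],"rotation":[0,5.8,0]},
    {"dp":[-28,-2,-19],"rotation":[0,5.8,0]},
  ],
)

```text
t: 1.82
eef_pos: [0.4826, 0.0001, 0.2465]
ee_rot: [-1.57, 0.0, 0.729]
force: [0.7, -0.0, 1.3]
width: 0.0876
```

Call:
move_arm(
  deltas=[
    {"dp":[-28,-2,-19],"rotation":[0,6,0]},
    {"dp":[0,0,0],"rotation":[0,0,0]},
  ],
)

```text
t: 1.98
eef_pos: [0.4723, -0.0384, 0.2488]
ee_rot: [-1.571, 0.001, 0.609]
force: [0.7, 0.6, -1.5]
width: 0.0875
```

```bash
cat > look.py <<'E'
import sys;from h import *;from station import arm
n,tag=sys.argv[1:3]
s=arm.get_state();f=arm.grab_frame(n)
if n=="wrist":
    T=np.eye(4);T[:3,:3]=R.from_euler('xyz',s["ee_rot"]).as_matrix();T[:3,3]=s["eef_pos"];f["cam_to_world"]=T@f["mount"]
np.savez(f"pics/{tag}.npz",**f)
cv2.imwrite(f"pics/{tag}.png",f["pixels"][:,:,::-1])
print(s["t"],np.round(s["eef_pos"],4),np.degrees(s["ee_rot"]).round(2))
E
python3 look.py wrist w1; python3 plan.py .48 -.023 .25 37.8
```

```text
1.9833 [ 0.4723 -0.0384  0.2488] [-8.999e+01  6.000e-02  3.492e+01]
from [ 0.4731 -0.037   0.2487] [-8.999e+01  2.000e-02  3.516e+01] t 2.0333 rows 1
--
{"dp": [13.7, -1.3, 7.5], "rotation": [-0.01, -2.64, -0.02]}
```

View pics/w1.png

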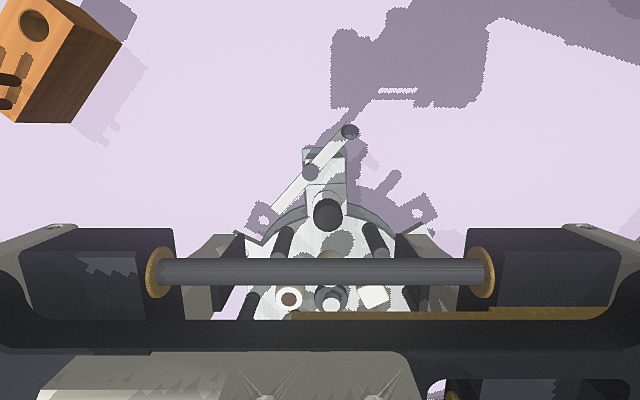

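Call:
move_arm(
  deltas=[
    {"dp":[13.5,-1,7.5],"rotation":[0,-2.6,0]},
    {"dp":[0,0,0],"rotation":[0,0,0]},
    {"dp":[0,0,0],"rotation":[0,0,0]},
  ],
)

```text
t: 2.28
eef_pos: [0.4804, -0.0219, 0.2498]
ee_rot: [-1.57, -0.0, 0.664]
force: [-0.4, -0.2, -0.1]
width: 0.0873
```

```bash
python3 look.py wrist w2
python3 - <<'E'
import cv2
a=cv2.imread("pics/w2.png")[90:330,180:480];cv2.imwrite("pics/w2c.png",cv2.resize(a,None,fx=2.5,fy=2.5,interpolation=cv2.INTER_CUBIC))
E
```

```text
2.2833 [ 0.4804 -0.0219  0.2498] [-8.997e+01 -3.000e-02  3.803e+01]
```

View pics/w2c.png

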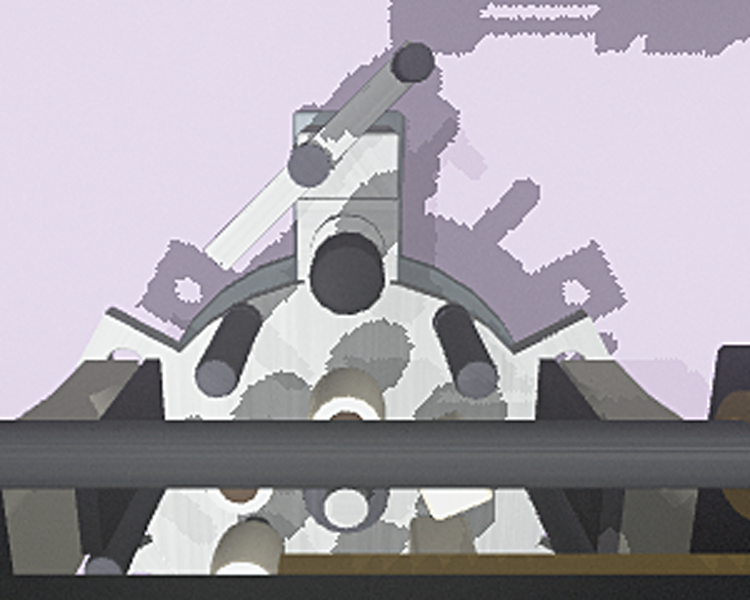

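Run:
```python
from h import *
f=dict(np.load("pics/w2.npz"))
B=lambda l:np.array(l)/2.5+[180,90]-.3
print("knob",cast(f,B([(349,278)]),.138).round(4))
p=cast(f,B([(217,379),(475,379)]),.14);print("posts",p.round(4))
m=p.mean(0);d=p[1]-p[0];print(np.linalg.norm(d),np.degrees(np.arctan2(d[1],d[0])))
n=np.array([-d[1],d[0],0])/np.linalg.norm(d)
for s in(1,-1):print("centre",(m+s*n*.0901).round(4),"hole",(m-s*n*(.13-.0901)).round(4))
print("peg",cast(f,B([(413,62)]),.135).round(4),"pivot",cast(f,B([(309,165)]),.1).round(4))
# grasped pin area: gripper axis check
T=f["cam_to_world"]@np.linalg.inv(f["mount"]);print("TCP px",proj(f,T[:3,3]))
```

```text
knob [[ 0.4803 -0.0224  0.138 ]]
posts [[ 0.5446 -0.0385  0.14  ]
 [ 0.4818  0.042   0.14  ]]
0.10212672075862177 127.96832673596076
centre [ 0.4421 -0.0537  0.14  ] hole [0.5446 0.0263 0.14  ]
centre [0.5842 0.0572 0.14  ] hole [ 0.4817 -0.0228  0.14  ]
peg [[ 0.4035 -0.0531  0.135 ]] pivot [[ 0.4598 -0.0598  0.1   ]]
TCP px [[319.7913767  249.50313199]]
```

Call:
move_arm(
  deltas=[
    {"dp":[0,35,-0.5],"rotation":[0,0,0]},
    {"dp":[0,35,0],"rotation":[0,0,0]},
    {"dp":[0,30,0],"rotation":[0,0,0]},
    {"dp":[0,20,0],"rotation":[0,0,0]},
    {"dp":[0,0,0],"rotation":[0,0,0]},
  ],
  jaw=80,
)

```text
t: 2.75
eef_pos: [0.4842, -0.0169, 0.1275]
ee_rot: [-1.573, -0.007, 0.674]
force: [-1.3, -0.5, -0.6]
width: 0.0619
```

```bash
python3 plan.py .4804 -.0224 .110 37.9 20
```

```text
from [ 0.4842 -0.0169  0.1275] [-90.14  -0.38  38.64] t 2.75 rows 1
--
{"dp": [-6.5, 17.5, -1.8], "rotation": [0.14, 0.74, 0.38]}
```

Call:
move_arm(
  deltas=[
    {"dp":[-6.5,8,-1.8],"rotation":[0.1,0.7,0.4]},
    {"dp":[0,8,0],"rotation":[0,0,0]},
    {"dp":[0,0,0],"rotation":[0,0,0]},
  ],
)

```text
t: 3.0
eef_pos: [0.481, -0.0212, 0.1113]
ee_rot: [-1.572, 0.002, 0.665]
force: [-0.6, 0.3, 0.3]
width: 0.0602
```

```bash
python3 plan.py .4804 -.0224 .110 37.9 20
```

```text
from [ 0.481  -0.0212  0.1113] [-90.05   0.1   38.1 ] t 3.0 rows 1
--
{"dp": [-1.2, 1.3, -0.6], "rotation": [0.05, 0.2, -0.1]}
```

Call:
move_arm(
  deltas=[
    {"dp":[-1.2,1.3,-0.6],"rotation":[0,0.2,0]},
    {"dp":[0,0,0],"rotation":[0,0,0]},
    {"dp":[0,0,0],"rotation":[0,0,0]},
    {"dp":[0,0,0],"rotation":[0,0,0]},
    {"dp":[0,0,0],"rotation":[0,0,0]},
  ],
  jaw=255,
  squeeze=30,
)

```text
t: 3.42
eef_pos: [0.4829, -0.0219, 0.1134]
ee_rot: [-1.574, -0.004, 0.662]
force: [0.3, 0.2, 0.2]
width: 0.0322
```

Call:
move_arm(
  deltas=[
    {"dp":[0,0,0],"rotation":[0,0,0]},
    {"dp":[0,0,0],"rotation":[0,0,0]},
  ],
)

```text
t: 3.58
eef_pos: [0.483, -0.0219, 0.1139]
ee_rot: [-1.574, -0.005, 0.662]
force: [0.2, 0.1, -1.4]
width: 0.0291
```

Call:
move_arm(
  deltas=[
    {"dp":[0,-10,0],"rotation":[0,0,0]},
    {"dp":[0,-15,0],"rotation":[0,0,0]},
    {"dp":[0,-20,0],"rotation":[0,0,0]},
    {"dp":[0,-25,0],"rotation":[0,0,0]},
    {"dp":[0,-25,0],"rotation":[0,0,0]},
  ],
)

```text
t: 4.0
eef_pos: [0.4796, -0.0225, 0.2066]
ee_rot: [-1.57, 0.003, 0.66]
force: [1.3, -0.1, -1.3]
width: 0.0293
```

Call:
move_arm(
  deltas=[
    {"dp":[0,-20,0],"rotation":[0,0,0]},
    {"dp":[0,-10,0],"rotation":[0,0,0]},
    {"dp":[0,0,0],"rotation":[0,0,0]},
  ],
)

```text
t: 4.25
eef_pos: [0.4813, -0.0222, 0.2431]
ee_rot: [-1.573, -0.003, 0.661]
force: [0.9, 0.6, -1.8]
width: 0.0294
```

```bash
python3 look.py wrist w3;python3 look.py scene s3; python3 plan.py .502 -.3735 .24 0 polar 36
```

```text
4.25 [ 0.4813 -0.0222  0.2431] [-90.14  -0.18  37.86]
4.3 [ 0.481  -0.0222  0.2421] [-90.11  -0.14  37.85]
from [ 0.4803 -0.0223  0.2408] [-9.005e+01 -4.000e-02  3.784e+01] t 4.35 rows 10
--
{"dp": [-8.7, 0.1, -31.2], "rotation": [0.05, 3.78, 0.04]}
{"dp": [-9.1, 0.1, -31.9], "rotation": [0.0, 3.78, 0.0]}
{"dp": [-9.4, 0.1, -32.6], "rotation": [-0.0, 3.78, -0.0]}
{"dp": [-9.8, 0.1, -33.3], "rotation": [0.0, 3.78, 0.0]}
{"dp": [-10.1, 0.1, -34.0], "rotation": [0.0, 3.78, -0.0]}
--
{"dp": [-10.4, 0.1, -34.7], "rotation": [0.0, 3.78, 0.0]}
{"dp": [-10.8, 0.1, -35.5], "rotation": [0.0, 3.78, -0.0]}
{"dp": [-11.1, 0.1, -36.2], "rotation": [-0.0, 3.78, -0.0]}
{"dp": [-11.4, 0.1, -36.9], "rotation": [0.0, 3.78, -0.0]}
{"dp": [-11.7, 0.1, -37.7], "rotation": [0.0, 3.78, -0.0]}
```

View pics/w3.png

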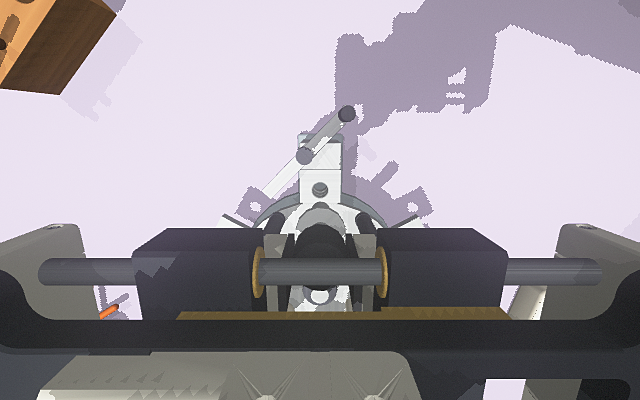

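View pics/s3.png

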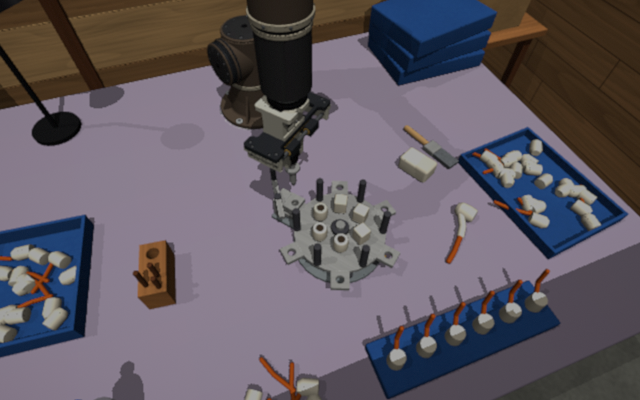

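Call:
move_arm(
  deltas=[
    {"dp":[-9,0,-31],"rotation":[0,3.8,0]},
    {"dp":[-9,0,-32],"rotation":[0,3.8,0]},
    {"dp":[-9,0,-33],"rotation":[0,3.8,0]},
    {"dp":[-10,0,-33],"rotation":[0,3.8,0]},
    {"dp":[-10,0,-34],"rotation":[0,3.8,0]},
  ],
)

```text
t: 4.77
eef_pos: [0.5196, -0.1856, 0.2339]
ee_rot: [-1.566, 0.005, 0.328]
force: [0.4, 0.4, -1.1]
width: 0.0291
```

Call:
move_arm(
  deltas=[
    {"dp":[-10,0,-35],"rotation":[0,3.8,0]},
    {"dp":[-11,0,-35],"rotation":[0,3.8,0]},
    {"dp":[-11,0,-36],"rotation":[0,3.8,0]},
  ],
)

```text
t: 5.02
eef_pos: [0.5142, -0.3002, 0.2271]
ee_rot: [-1.564, 0.014, 0.12]
force: [1.4, -0.0, -1.1]
width: 0.0297
```

```bash
python3 look.py wrist w4; python3 plan.py .502 -.3735 .24 0 36
```

```text
5.0167 [ 0.5142 -0.3002  0.2271] [-89.62   0.78   6.86]
from [ 0.5127 -0.3056  0.2262] [-89.69   0.93   6.41] t 5.0667 rows 2
--
{"dp": [-9.2, -7.0, -33.1], "rotation": [-0.29, 3.2, -0.94]}
{"dp": [-7.2, -6.9, -33.6], "rotation": [-0.0, 3.21, -0.0]}
```

View pics/w4.png

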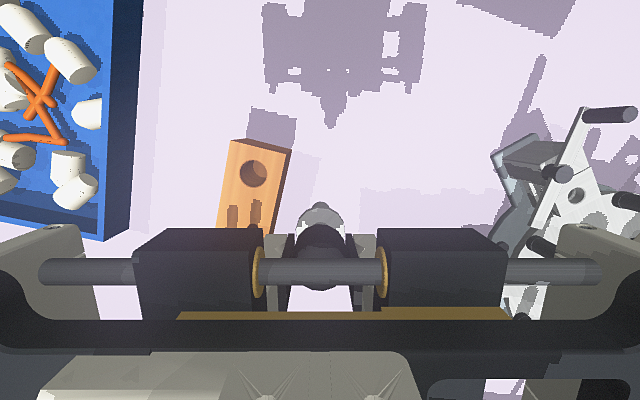

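Call:
move_arm(
  deltas=[
    {"dp":[-9,-7,-33],"rotation":[-0.3,3.2,-0.9]},
    {"dp":[-7,-7,-27],"rotation":[0,3.2,0]},
    {"dp":[0,0,0],"rotation":[0,0,0]},
    {"dp":[0,0,0],"rotation":[0,0,0]},
  ],
)

```text
t: 5.4
eef_pos: [0.4974, -0.3719, 0.2305]
ee_rot: [-1.566, 0.013, -0.012]
force: [-0.5, 0.9, -2.6]
width: 0.0293
```

```bash
python3 look.py wrist w5; python3 plan.py .502 -.3735 .24 0 36
```

```text
5.4 [ 0.4974 -0.3719  0.2305] [-89.7    0.75  -0.7 ]
from [ 0.4974 -0.3716  0.2303] [-89.7    0.79  -0.66] t 5.45 rows 1
--
{"dp": [4.5, -9.8, -1.8], "rotation": [-0.3, -0.67, -0.79]}
```

View pics/w5.png

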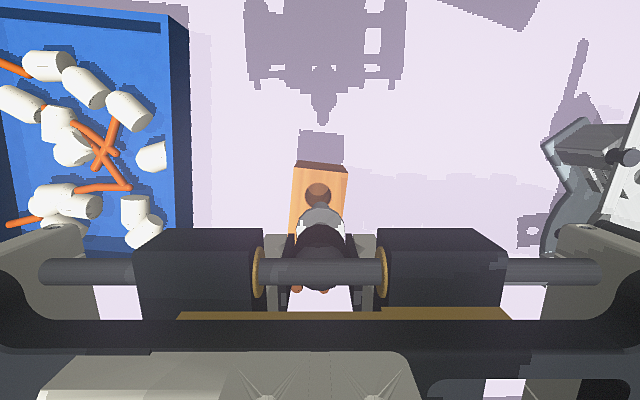

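Run:
```python
from h import *
f=dict(np.load("pics/w5.npz"));g=dict(np.load("pics/w4.npz"))
print(cast(f,[(318.5,197)],.075).round(4),cast(g,[(253,172.5)],.075).round(4))
T=f["cam_to_world"]@np.linalg.inv(f["mount"])
c=np.array([.5015,-.373,.075]);t=np.linspace(0,6.28,12)
print(proj(f,c+.0145*np.c_[np.cos(t),np.sin(t),0*t]).round(0)[:8].tolist())
for L in(.034,.092):print(proj(f,(T@[0,L,0,1])[:3]))
a=cv2.imread("pics/w5.png")[150:310,240:400];cv2.imwrite("pics/w5c.png",cv2.resize(a,None,fx=3.5,fy=3.5,interpolation=cv2.INTER_CUBIC))
```

```text
[[ 0.502  -0.3729  0.075 ]] [[ 0.4993 -0.3734  0.075 ]]
[[319.0, 209.0], [326.0, 207.0], [330.0, 202.0], [331.0, 195.0], [328.0, 188.0], [322.0, 184.0], [315.0, 184.0], [308.0, 188.0]]
[[320.27975584 229.20464875]]
[[320.14526636 206.76258822]]
```

View pics/w5c.png

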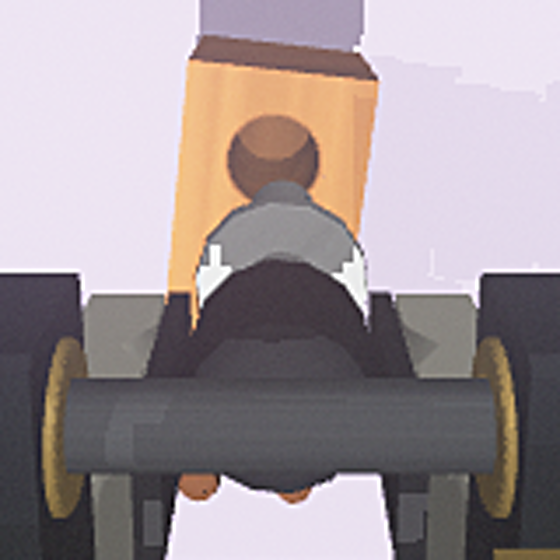

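Call:
move_arm(
  deltas=[
    {"dp":[3.5,0,-1.5],"rotation":[-0.3,-0.7,-0.8]},
    {"dp":[0,0,0],"rotation":[0,0,0]},
    {"dp":[0,20,0],"rotation":[0,0,0]},
    {"dp":[0,15,0],"rotation":[0,0,0]},
    {"dp":[0,0,0],"rotation":[0,0,0]},
  ],
)

```text
t: 5.87
eef_pos: [0.5021, -0.3692, 0.1924]
ee_rot: [-1.57, -0.001, 0.009]
force: [-0.8, -0.0, -1.6]
width: 0.0293
```

```bash
python3 plan.py .5012 -.373 .115 0 20
```

```text
from [ 0.5021 -0.3692  0.1924] [-8.996e+01 -7.000e-02  5.000e-01] t 5.8667 rows 4
--
{"dp": [-0.3, 19.3, -1.0], "rotation": [-0.04, 0.12, 0.07]}
{"dp": [-0.2, 19.3, -1.0], "rotation": [-0.0, 0.12, -0.0]}
{"dp": [-0.2, 19.3, -1.0], "rotation": [0.0, 0.12, -0.0]}
{"dp": [-0.2, 19.3, -1.0], "rotation": [0.0, 0.12, -0.0]}
```

Call:
move_arm(
  deltas=[
    {"dp":[-1,8,-3.5],"rotation":[0,0.4,0]},
    {"dp":[-0.3,18,-0.8],"rotation":[0,0,0]},
    {"dp":[-0.3,18,-0.8],"rotation":[0,0,0]},
    {"dp":[-0.3,12,-0.3],"rotation":[0,0,0]},
    {"dp":[0,8,0],"rotation":[0,0,0]},
  ],
)

```text
t: 6.28
eef_pos: [0.5039, -0.3734, 0.1301]
ee_rot: [-1.574, -0.008, 0.007]
force: [-0.5, 0.5, -2.3]
width: 0.0289
```

```bash
python3 plan.py .5012 -.373 .110 0 20
```

```text
from [ 0.5039 -0.3734  0.1301] [-90.17  -0.45   0.42] t 6.2833 rows 2
--
{"dp": [-1.4, 10.1, 0.3], "rotation": [0.17, 0.21, 0.46]}
{"dp": [-1.4, 10.1, 0.2], "rotation": [0.0, 0.21, -0.0]}
```

Call:
move_arm(
  deltas=[
    {"dp":[-2.5,8,0.3],"rotation":[0.2,0.4,0.5]},
    {"dp":[0,6,0],"rotation":[0,0,0]},
    {"dp":[0,4,0],"rotation":[0,0,0]},
    {"dp":[0,1,0],"rotation":[0,0,0]},
  ],
)

```text
t: 6.62
eef_pos: [0.5017, -0.3726, 0.1094]
ee_rot: [-1.57, 0.002, 0.001]
force: [-1.0, 0.4, -1.7]
width: 0.0295
```

Call:
move_arm(
  deltas=[
    {"dp":[0,2,0],"rotation":[0,0,0]},
    {"dp":[0,2,0],"rotation":[0,0,0]},
  ],
)

```text
t: 6.78
eef_pos: [0.5023, -0.373, 0.1085]
ee_rot: [-1.571, 0.001, 0.002]
force: [-6.0, 8.5, 19.3]
width: 0.0292
```

Call:
move_arm(
  deltas=[
    {"dp":[0,-1,0],"rotation":[0,0,0]},
    {"dp":[0,0,0],"rotation":[0,0,0]},
    {"dp":[0,0,0],"rotation":[0,0,0]},
    {"dp":[0,0,0],"rotation":[0,0,0]},
    {"dp":[0,-5,0],"rotation":[0,0,0]},
  ],
  jaw=90,
)

```text
t: 7.2
eef_pos: [0.5039, -0.3737, 0.1175]
ee_rot: [-1.574, -0.003, 0.003]
force: [-0.8, 0.1, -0.6]
width: 0.0549
```

Call:
move_arm(
  deltas=[
    {"dp":[0,-25,0],"rotation":[0,0,0]},
    {"dp":[0,-35,0],"rotation":[0,0,0]},
    {"dp":[0,-35,0],"rotation":[0,0,0]},
    {"dp":[0,0,0],"rotation":[0,0,0]},
  ],
)

```text
t: 7.53
eef_pos: [0.5025, -0.3737, 0.2156]
ee_rot: [-1.573, 0.001, 0.003]
force: [1.4, -0.2, 0.9]
width: 0.0567
```

```bash
python3 look.py wrist w6; python3 plan.py .53 -.06 .215 67.8 polar 36
```

```text
7.5333 [ 0.5025 -0.3737  0.2156] [-9.013e+01  6.000e-02  1.400e-01]
from [ 0.5017 -0.3728  0.2126] [-90.01   0.18   0.11] t 7.5833 rows 10
--
{"dp": [11.3, -0.3, 32.0], "rotation": [-0.0, -6.77, -0.18]}
{"dp": [13.1, -0.2, 30.8], "rotation": [0.0, -6.77, 0.0]}
{"dp": [14.8, -0.2, 29.5], "rotation": [0.0, -6.77, 0.0]}
{"dp": [16.3, -0.2, 28.1], "rotation": [0.0, -6.77, 0.0]}
{"dp": [17.8, -0.2, 26.7], "rotation": [0.0, -6.77, 0.0]}
--
{"dp": [19.1, -0.2, 25.2], "rotation": [-0.0, -6.77, 0.0]}
{"dp": [20.3, -0.2, 23.6], "rotation": [0.0, -6.77, -0.0]}
{"dp": [21.4, -0.2, 22.0], "rotation": [-0.0, -6.77, 0.0]}
{"dp": [22.3, -0.2, 20.4], "rotation": [0.0, -6.77, -0.0]}
{"dp": [23.2, -0.2, 18.7], "rotation": [-0.0, -6.77, 0.0]}
```

View pics/w6.png

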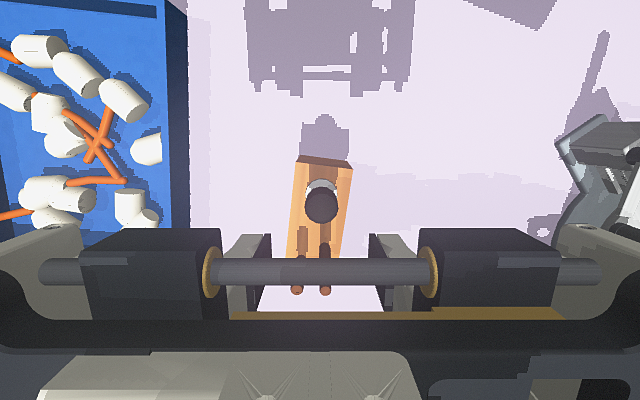

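Call:
move_arm(
  deltas=[
    {"dp":[12,-3,32],"rotation":[0,-6.8,0]},
    {"dp":[14,-2,31],"rotation":[0,-6.8,0]},
    {"dp":[15,-2,30],"rotation":[0,-6.8,0]},
    {"dp":[17,0,28],"rotation":[0,-6.8,0]},
    {"dp":[18,0,27],"rotation":[0,-6.8,0]},
  ],
  jaw=150,
)

```text
t: 8.0
eef_pos: [0.5402, -0.2114, 0.2185]
ee_rot: [-1.569, 0.003, 0.606]
force: [1.0, -0.5, 0.5]
width: 0.0368
```

Call:
move_arm(
  deltas=[
    {"dp":[20,0,25],"rotation":[0,-6.8,0]},
    {"dp":[21,0,24],"rotation":[0,-6.8,0]},
    {"dp":[22,0,22],"rotation":[0,-6.8,0]},
    {"dp":[23,0,20],"rotation":[0,-6.8,0]},
  ],
)

```text
t: 8.33
eef_pos: [0.5355, -0.08, 0.2164]
ee_rot: [-1.566, 0.003, 1.105]
force: [0.9, 0.4, 0.6]
width: 0.036
```

```bash
python3 plan.py .5447 -.039 .215 67.9 36
```

```text
from [ 0.5355 -0.08    0.2164] [-89.74   0.15  63.33] t 8.3333 rows 2
--
{"dp": [20.4, 0.7, 5.1], "rotation": [-0.27, -2.29, -0.15]}
{"dp": [20.6, 0.7, 4.3], "rotation": [-0.0, -2.29, 0.0]}
```

Call:
move_arm(
  deltas=[
    {"dp":[20,0,5],"rotation":[-0.3,-2.3,-0.1]},
    {"dp":[15,0,4],"rotation":[0,-2,0]},
    {"dp":[0,0,0],"rotation":[0,0,0]},
    {"dp":[0,0,0],"rotation":[0,0,0]},
  ],
)

```text
t: 8.67
eef_pos: [0.5409, -0.0371, 0.2152]
ee_rot: [-1.57, 0.0, 1.199]
force: [-0.1, -0.4, 0.5]
width: 0.0364
```

```bash
python3 look.py wrist w7; python3 plan.py .5447 -.039 .215 67.9 36;python3 - <<'E'
import cv2
a=cv2.imread("pics/w7.png")[130:330,200:440];cv2.imwrite("pics/w7c.png",cv2.resize(a,None,fx=3,fy=3,interpolation=cv2.INTER_CUBIC))
E
```

```text
8.6667 [ 0.5409 -0.0371  0.2152] [-8.996e+01  2.000e-02  6.867e+01]
from [ 0.5409 -0.0374  0.2151] [-8.996e+01  2.000e-02  6.864e+01] t 8.7167 rows 1
--
{"dp": [-0.1, 0.1, -4.1], "rotation": [-0.04, 0.74, -0.02]}
```

View pics/w7c.png

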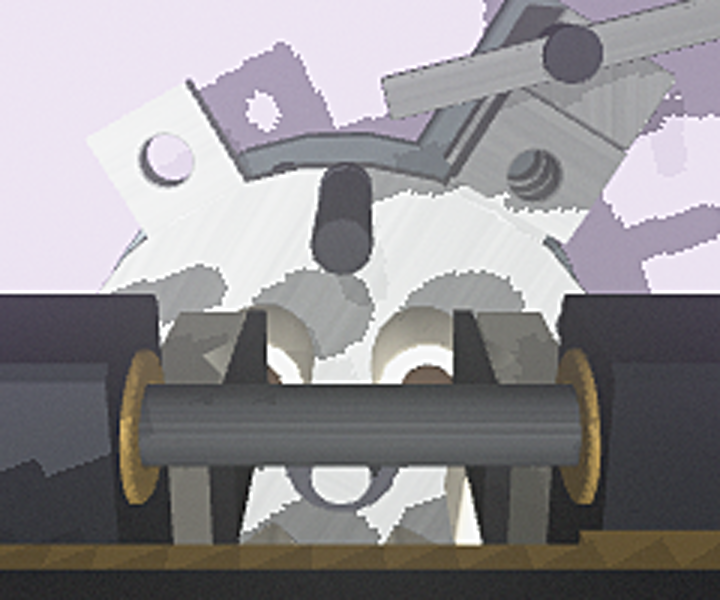

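Run:
```python
from h import *
f=dict(np.load("pics/w7.npz"))
B=lambda l:np.array(l)/3+[200,130]-.33
print(cast(f,B([(342,246)]),.14).round(4),"hole",cast(f,B([(533,174)]),.08).round(4),"lughole",cast(f,B([(167,158)]),.064).round(4))
```

```text
[[ 0.545  -0.0394  0.14  ]] hole [[ 0.482  -0.0232  0.08  ]] lughole [[ 0.6012 -0.0725  0.064 ]]
```

Call:
move_arm(
  deltas=[
    {"dp":[-1,20,-4.2],"rotation":[0,0.7,0]},
    {"dp":[-1,25,0],"rotation":[0,0,0]},
    {"dp":[0,10,0],"rotation":[0,0,0]},
    {"dp":[0,0,0],"rotation":[0,0,0]},
  ],
)

```text
t: 9.05
eef_pos: [0.5447, -0.0437, 0.1593]
ee_rot: [-1.572, -0.001, 1.18]
force: [-0.3, -1.1, 0.8]
width: 0.0362
```

```bash
python3 plan.py .545 -.0394 .123 67.9 20
```

```text
from [ 0.5447 -0.0437  0.1593] [-9.008e+01 -4.000e-02  6.759e+01] t 9.05 rows 2
--
{"dp": [2.0, 18.1, 0.7], "rotation": [0.08, -0.15, 0.04]}
{"dp": [2.0, 18.1, 0.7], "rotation": [-0.0, -0.15, 0.0]}
```

Call:
move_arm(
  deltas=[
    {"dp":[4,10,1],"rotation":[0,-0.2,0]},
    {"dp":[0,14,0],"rotation":[0,0,0]},
    {"dp":[0,10,0],"rotation":[0,0,0]},
    {"dp":[0,2,0],"rotation":[0,0,0]},
    {"dp":[0,0,0],"rotation":[0,0,0]},
  ],
)

```text
t: 9.47
eef_pos: [0.5468, -0.041, 0.123]
ee_rot: [-1.574, -0.001, 1.18]
force: [-0.0, -1.4, 1.1]
width: 0.0358
```

```bash
python3 plan.py .545 -.0394 .123 67.9 20
```

```text
from [ 0.5468 -0.041   0.123 ] [-9.019e+01 -5.000e-02  6.762e+01] t 9.4667 rows 1
--
{"dp": [0.8, -0.0, 2.3], "rotation": [0.19, -0.28, 0.05]}
```

```bash
cat > arc.py <<'E'
import sys;from plan import *
C=np.array([.5838,.0572]);phi_end=float(sys.argv[1]);step=float(sys.argv[2]);z=.123
s=arm.get_state();p0=np.array(s["eef_pos"]);v=p0[:2]-C
ph=np.degrees(np.arctan2(v[1],v[0]));print("t",s["t"],"phi",ph.round(2),"r",np.hypot(*v).round(4),"z",p0[2].round(4),"rot",np.degrees(s["ee_rot"]).round(1),"F",np.round(s["force"],1))
n=int(np.ceil((phi_end-ph)/step));a=[ph+(phi_end-ph)*(k+1)/n for k in range(n)]
show(rows(p0,tool(s),[np.r_[C+.104*np.array([np.cos(np.radians(x)),np.sin(np.radians(x))]),z] for x in a],[down(x+180) for x in a]))
E
python3 arc.py -52.1 5
```

```text
t 9.4667 phi -110.65 r 0.105 z 0.123 rot [-90.2  -0.   67.6] F [-0.  -1.4  1.1]
--
{"dp": [1.6, -0.0, -8.8], "rotation": [0.2, -6.62, 0.04]}
{"dp": [0.4, -0.0, -8.8], "rotation": [-0.0, -4.88, 0.0]}
{"dp": [0.4, -0.0, -8.8], "rotation": [0.0, -4.88, -0.0]}
{"dp": [0.4, -0.0, -8.8], "rotation": [-0.0, -4.88, 0.0]}
{"dp": [0.4, -0.0, -8.8], "rotation": [-0.0, -4.88, -0.0]}
--
{"dp": [0.4, -0.0, -8.8], "rotation": [0.0, -4.88, 0.0]}
{"dp": [0.4, -0.0, -8.8], "rotation": [0.0, -4.88, 0.0]}
{"dp": [0.4, -0.0, -8.8], "rotation": [-0.0, -4.88, 0.0]}
{"dp": [0.4, -0.0, -8.8], "rotation": [0.0, -4.88, 0.0]}
{"dp": [0.4, -0.0, -8.8], "rotation": [0.0, -4.88, 0.0]}
--
{"dp": [0.4, -0.0, -8.8], "rotation": [-0.0, -4.88, -0.0]}
{"dp": [0.4, -0.0, -8.8], "rotation": [0.0, -4.88, 0.0]}
```

Call:
move_arm(
  deltas=[
    {"dp":[1.5,0,-8.8],"rotation":[0.2,-6.5,0]},
    {"dp":[0.4,0,-8.8],"rotation":[0,-4.9,0]},
    {"dp":[0.4,0,-8.8],"rotation":[0,-4.9,0]},
    {"dp":[0.4,0,-8.8],"rotation":[0,-4.9,0]},
  ],
)

```text
t: 9.8
eef_pos: [0.5767, -0.0464, 0.1231]
ee_rot: [-1.562, -0.002, 1.561]
force: [-4.2, 1.1, 0.3]
width: 0.0362
```

```bash
python3 arc.py -52.1 5
```

```text
t 9.8 phi -93.92 r 0.1038 z 0.1231 rot [-89.5  -0.1  89.4] F [-4.2  1.1  0.3]
--
{"dp": [-0.3, -0.0, -8.4], "rotation": [-0.52, -1.3, 0.11]}
{"dp": [0.3, -0.0, -8.4], "rotation": [-0.0, -4.65, 0.0]}
{"dp": [0.3, -0.0, -8.4], "rotation": [0.0, -4.65, -0.0]}
{"dp": [0.3, -0.0, -8.4], "rotation": [-0.0, -4.65, -0.0]}
{"dp": [0.3, -0.0, -8.4], "rotation": [0.0, -4.65, 0.0]}
--
{"dp": [0.3, -0.0, -8.4], "rotation": [0.0, -4.65, 0.0]}
{"dp": [0.3, -0.0, -8.4], "rotation": [0.0, -4.65, 0.0]}
{"dp": [0.3, -0.0, -8.4], "rotation": [0.0, -4.65, 0.0]}
{"dp": [0.3, -0.0, -8.4], "rotation": [0.0, -4.65, 0.0]}
```

Contact at 4 N, as expected.

Call:
move_arm(
  deltas=[
    {"dp":[-0.3,0,-8.5],"rotation":[-0.5,-1.3,0]},
    {"dp":[0.4,0,-8.8],"rotation":[0,-4.7,0]},
    {"dp":[0.4,0,-8.8],"rotation":[0,-4.7,0]},
    {"dp":[0.4,0,-8.8],"rotation":[0,-4.7,0]},
  ],
)

```text
t: 10.13
eef_pos: [0.6075, -0.0444, 0.1232]
ee_rot: [-1.561, -0.003, 1.842]
force: [-2.7, -0.9, -1.1]
width: 0.036
```

```bash
python3 arc.py -52.1 5
```

```text
t 10.1333 phi -76.86 r 0.1043 z 0.1232 rot [-89.4  -0.2 105.5] F [-2.7 -0.9 -1.1]
--
{"dp": [0.3, 0.1, -9.0], "rotation": [-0.56, -2.54, 0.19]}
{"dp": [0.4, -0.0, -9.0], "rotation": [-0.0, -4.95, -0.0]}
{"dp": [0.4, -0.0, -9.0], "rotation": [0.0, -4.95, 0.0]}
{"dp": [0.4, -0.0, -9.0], "rotation": [0.0, -4.95, 0.0]}
{"dp": [0.4, -0.0, -9.0], "rotation": [0.0, -4.95, 0.0]}
```

Call:
move_arm(
  deltas=[
    {"dp":[0.3,0,-9],"rotation":[-0.5,-2.5,0.2]},
    {"dp":[0.4,0,-9],"rotation":[0,-5,0]},
    {"dp":[0.4,0,-9],"rotation":[0,-5,0]},
    {"dp":[0.4,0,-9],"rotation":[0,-5,0]},
  ],
)

```text
t: 10.47
eef_pos: [0.6418, -0.0304, 0.1253]
ee_rot: [-1.569, 0.001, 2.162]
force: [0.3, 0.3, -0.5]
width: 0.0364
```

```bash
python3 arc.py -52.1 5
```

```text
t 10.4667 phi -56.5 r 0.1051 z 0.1253 rot [-89.9   0.  123.9] F [ 0.3  0.3 -0.5]
--
{"dp": [1.3, 2.3, -8.0], "rotation": [-0.09, -4.02, -0.03]}
```

Call:
move_arm(
  deltas=[
    {"dp":[1.3,2,-7],"rotation":[0,-4,0]},
    {"dp":[0,0,0],"rotation":[0,0,0]},
    {"dp":[0,-20,0],"rotation":[0,0,0]},
    {"dp":[0,-35,0],"rotation":[0,0,0]},
    {"dp":[0,-30,0],"rotation":[0,0,0]},
  ],
)

```text
t: 10.88
eef_pos: [0.6452, -0.0249, 0.2056]
ee_rot: [-1.56, -0.005, 2.233]
force: [1.7, 0.5, 0.7]
width: 0.0358
```

```bash
python3 look.py scene s8; python3 plan.py .5025 -.373 .23 0 polar 36;python3 - <<'E'
import cv2
a=cv2.imread("pics/s8.png")[130:310,220:420];cv2.imwrite("pics/s8c.png",cv2.resize(a,None,fx=3,fy=3,interpolation=cv2.INTER_CUBIC))
E
```

```text
10.8833 [ 0.6452 -0.0249  0.2056] [-89.36  -0.26 127.96]
from [ 0.6481 -0.025   0.2126] [-8.977e+01  5.000e-02  1.280e+02] t 10.9333 rows 19
--
{"dp": [-14.6, -0.8, 14.4], "rotation": [-0.23, 6.74, -0.06]}
{"dp": [-15.8, -0.9, 13.0], "rotation": [0.0, 6.74, 0.0]}
{"dp": [-16.8, -0.9, 11.6], "rotation": [0.0, 6.74, -0.0]}
{"dp": [-17.7, -0.9, 10.1], "rotation": [0.0, 6.74, -0.0]}
{"dp": [-18.5, -0.9, 8.5], "rotation": [0.0, 6.74, 0.0]}
--
{"dp": [-19.1, -0.9, 6.9], "rotation": [0.0, 6.74, -0.0]}
{"dp": [-19.6, -0.9, 5.2], "rotation": [0.0, 6.74, 0.0]}
{"dp": [-19.9, -0.9, 3.5], "rotation": [-0.0, 6.74, -0.0]}
{"dp": [-20.1, -0.9, 1.8], "rotation": [0.0, 6.74, 0.0]}
{"dp": [-20.2, -0.9, 0.1], "rotation": [0.0, 6.74, 0.0]}
--
{"dp": [-20.0, -0.9, -1.7], "rotation": [0.0, 6.74, -0.0]}
{"dp": [-19.8, -0.9, -3.4], "rotation": [-0.0, 6.74, -0.0]}
{"dp": [-19.4, -0.9, -5.0], "rotation": [0.0, 6.74, 0.0]}
{"dp": [-18.9, -0.9, -6.7], "rotation": [0.0, 6.74, -0.0]}
{"dp": [-18.2, -0.9, -8.3], "rotation": [0.0, 6.74, 0.0]}
--
{"dp": [-17.4, -0.9, -9.8], "rotation": [-0.0, 6.74, -0.0]}
{"dp": [-16.4, -0.9, -11.2], "rotation": [0.0, 6.74, -0.0]}
{"dp": [-15.4, -0.9, -12.5], "rotation": [0.0, 6.74, 0.0]}
{"dp": [-14.2, -0.9, -13.8], "rotation": [0.0, 6.74, -0.0]}
```

View pics/s8c.png

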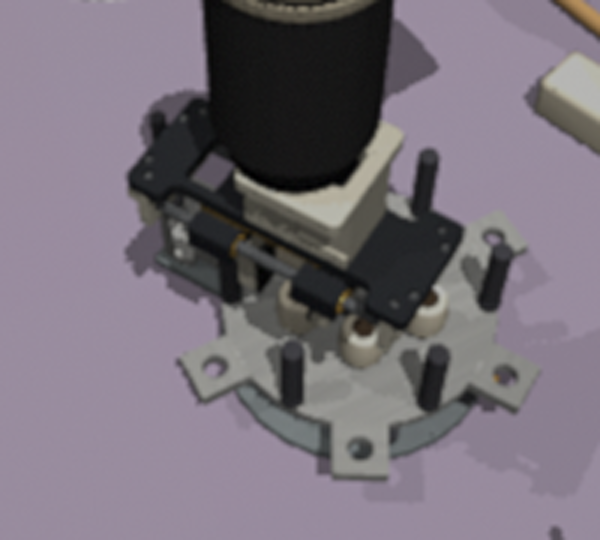

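Call:
move_arm(
  deltas=[
    {"dp":[-15,-3,14],"rotation":[0,6.8,0]},
    {"dp":[-16,-3,13],"rotation":[0,6.8,0]},
    {"dp":[-17,-3,12],"rotation":[0,6.8,0]},
    {"dp":[-18,-1,10],"rotation":[0,6.8,0]},
    {"dp":[-19,-1,8],"rotation":[0,6.8,0]},
  ],
  jaw=80,
)

```text
t: 11.35
eef_pos: [0.6322, -0.1265, 0.2324]
ee_rot: [-1.58, 0.002, 1.615]
force: [0.5, -0.3, 0.6]
width: 0.0589
```

Call:
move_arm(
  deltas=[
    {"dp":[-19,-1,7],"rotation":[0,6.8,0]},
    {"dp":[-20,-1,5],"rotation":[0,6.8,0]},
    {"dp":[-20,-1,3],"rotation":[0,6.8,0]},
    {"dp":[-20,-1,2],"rotation":[0,6.8,0]},
    {"dp":[-20,-1,0],"rotation":[0,6.8,0]},
  ],
)

```text
t: 11.77
eef_pos: [0.5927, -0.2261, 0.2407]
ee_rot: [-1.584, -0.006, 0.99]
force: [-0.1, -1.0, -0.0]
width: 0.0601
```

Call:
move_arm(
  deltas=[
    {"dp":[-20,-1,-2],"rotation":[0,6.8,0]},
    {"dp":[-20,-1,-3],"rotation":[0,6.8,0]},
    {"dp":[-19,-1,-5],"rotation":[0,6.8,0]},
    {"dp":[-19,-1,-7],"rotation":[0,6.8,0]},
    {"dp":[-18,-1,-8],"rotation":[0,6.8,0]},
  ],
)

```text
t: 12.18
eef_pos: [0.5345, -0.315, 0.2481]
ee_rot: [-1.58, -0.015, 0.365]
force: [-1.0, -0.4, 0.3]
width: 0.0599
```

```bash
python3 plan.py .5025 -.373 .22 0 polar 36
```

```text
from [ 0.5345 -0.315   0.2481] [-90.55  -0.88  20.91] t 12.1833 rows 3
--
{"dp": [-16.5, 9.3, -14.7], "rotation": [0.5, 6.96, 0.92]}
{"dp": [-15.0, 9.4, -16.2], "rotation": [0.0, 6.97, -0.0]}
{"dp": [-13.6, 9.4, -17.5], "rotation": [-0.0, 6.97, -0.0]}
```

Call:
move_arm(
  deltas=[
    {"dp":[-16,9,-15],"rotation":[0.5,7,0.9]},
    {"dp":[-14,9,-16],"rotation":[0,7,0]},
    {"dp":[-11,9,-15],"rotation":[0,6.5,0]},
    {"dp":[0,0,0],"rotation":[0,0,0]},
    {"dp":[0,0,0],"rotation":[0,0,0]},
  ],
)

```text
t: 12.6
eef_pos: [0.5013, -0.3757, 0.2244]
ee_rot: [-1.573, -0.006, -0.021]
force: [0.2, -0.3, 0.5]
width: 0.0598
```

```bash
python3 look.py wrist w9; python3 plan.py .5025 -.373 .22 0
python3 - <<'E'
from h import *
f=dict(np.load("pics/w6.npz"))
a=f["pixels"][150:260,270:380,::-1];cv2.imwrite("pics/w6c.png",cv2.resize(a,None,fx=4,fy=4))
f=dict(np.load("pics/w9.npz"))
a=f["pixels"][150:300,240:400,::-1];cv2.imwrite("pics/w9c.png",cv2.resize(a,None,fx=4,fy=4))
E
```

```text
12.6 [ 0.5013 -0.3757  0.2244] [-90.13  -0.34  -1.18]
from [ 0.5013 -0.3754  0.2243] [-90.12  -0.32  -1.13] t 12.65 rows 1
--
{"dp": [1.2, 4.3, 2.4], "rotation": [0.12, -1.13, 0.32]}
```

View pics/w9c.png

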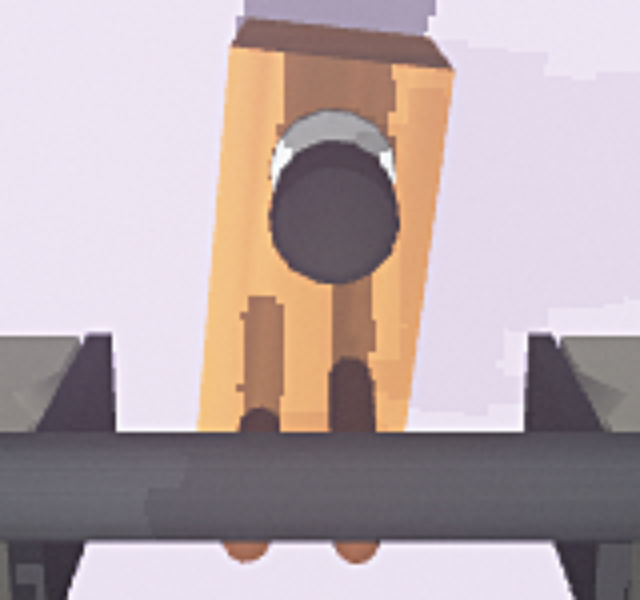

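Run:
```python
from h import *
f=dict(np.load("pics/w9.npz"));print(cast(f,[(240+334/4-.4,150+218.5/4-.4)],.133))
```

```text
[[ 0.49933514 -0.37324941  0.133     ]]
```

Call:
move_arm(
  deltas=[
    {"dp":[-2,25,2],"rotation":[0,-1.1,0.3]},
    {"dp":[0,30,0],"rotation":[0,0,0]},
    {"dp":[0,20,0],"rotation":[0,0,0]},
    {"dp":[0,0,0],"rotation":[0,0,0]},
  ],
)

```text
t: 12.98
eef_pos: [0.5028, -0.3727, 0.1521]
ee_rot: [-1.577, -0.009, 0.006]
force: [-1.1, 0.3, 0.6]
width: 0.0603
```

```bash
python3 plan.py .4995 -.3732 .1085 0 20
```

```text
from [ 0.5028 -0.3727  0.1521] [-90.34  -0.51   0.33] t 12.9833 rows 3
--
{"dp": [-1.2, 14.5, -0.1], "rotation": [0.34, 0.11, 0.51]}
{"dp": [-1.1, 14.5, -0.2], "rotation": [0.0, 0.11, -0.0]}
{"dp": [-1.1, 14.5, -0.2], "rotation": [0.0, 0.11, -0.0]}
```

Call:
move_arm(
  deltas=[
    {"dp":[-3.5,15,-0.4],"rotation":[0.3,0.3,0.5]},
    {"dp":[-0.5,15,0],"rotation":[0,0,0]},
    {"dp":[0,10,0],"rotation":[0,0,0]},
    {"dp":[0,1,0],"rotation":[0,0,0]},
  ],
)

```text
t: 13.32
eef_pos: [0.5023, -0.3723, 0.114]
ee_rot: [-1.574, -0.004, 0.006]
force: [-0.3, 0.1, -1.1]
width: 0.0598
```

```bash
python3 plan.py .4995 -.3732 .1085 0 20
```

```text
from [ 0.5023 -0.3723  0.114 ] [-90.18  -0.23   0.36] t 13.3167 rows 1
--
{"dp": [-2.8, 5.5, -0.9], "rotation": [0.18, 0.36, 0.23]}
```

Call:
move_arm(
  deltas=[
    {"dp":[-2.8,5.5,-0.9],"rotation":[0.2,0.4,0.2]},
    {"dp":[0,0,0],"rotation":[0,0,0]},
    {"dp":[0,0.5,0],"rotation":[0,0,0]},
  ],
)

```text
t: 13.57
eef_pos: [0.501, -0.3735, 0.11]
ee_rot: [-1.572, -0.002, 0.0]
force: [0.9, -0.2, -0.0]
width: 0.0602
```

```bash
python3 plan.py .4995 -.3732 .1085 0 20
```

```text
from [ 0.501  -0.3735  0.11  ] [-9.005e+01 -1.400e-01  3.000e-02] t 13.5667 rows 1
--
{"dp": [-1.5, 1.5, 0.3], "rotation": [0.05, 0.03, 0.14]}
```

Call:
move_arm(
  deltas=[
    {"dp":[-1.5,2,0.3],"rotation":[0,0,0.1]},
    {"dp":[0,0.5,0],"rotation":[0,0,0]},
    {"dp":[0,0.5,0],"rotation":[0,0,0]},
    {"dp":[0,0.5,0],"rotation":[0,0,0]},
    {"dp":[0,0.3,0],"rotation":[0,0,0]},
  ],
  jaw=255,
)

```text
t: 13.98
eef_pos: [0.5004, -0.3738, 0.1083]
ee_rot: [-1.573, -0.004, 0.001]
force: [-0.1, -0.1, -0.2]
width: 0.032
```

Call:
move_arm(
  deltas=[
    {"dp":[0,0,0],"rotation":[0,0,0]},
    {"dp":[0,0,0],"rotation":[0,0,0]},
    {"dp":[0,0,0],"rotation":[0,0,0]},
  ],
)

```text
t: 14.23
eef_pos: [0.5003, -0.3738, 0.1082]
ee_rot: [-1.573, -0.004, 0.0]
force: [1.3, 1.0, -0.1]
width: 0.0296
```

Call:
move_arm(
  deltas=[
    {"dp":[0,-15,0],"rotation":[0,0,0]},
    {"dp":[0,-25,0],"rotation":[0,0,0]},
    {"dp":[0,-30,0],"rotation":[0,0,0]},
    {"dp":[0,-35,0],"rotation":[0,0,0]},
    {"dp":[0,-25,0],"rotation":[0,0,0]},
  ],
)

```text
t: 14.65
eef_pos: [0.4952, -0.3712, 0.2336]
ee_rot: [-1.565, 0.012, -0.001]
force: [0.1, -0.6, -1.7]
width: 0.0294
```

```bash
python3 plan.py .481 -.0226 .235 37.9 polar 36
```

```text
from [ 0.4952 -0.3712  0.2336] [-8.966e+01  7.100e-01 -6.000e-02] t 14.65 rows 10
--
{"dp": [9.7, -0.0, 37.7], "rotation": [-0.36, -3.8, -0.7]}
{"dp": [9.5, -0.1, 37.0], "rotation": [0.0, -3.8, 0.0]}
{"dp": [9.3, -0.1, 36.3], "rotation": [0.0, -3.8, 0.0]}
{"dp": [9.0, -0.1, 35.6], "rotation": [-0.0, -3.8, 0.0]}
{"dp": [8.8, -0.1, 34.8], "rotation": [0.0, -3.8, -0.0]}
--
{"dp": [8.5, -0.1, 34.1], "rotation": [0.0, -3.8, 0.0]}
{"dp": [8.2, -0.1, 33.4], "rotation": [0.0, -3.8, 0.0]}
{"dp": [8.0, -0.1, 32.7], "rotation": [-0.0, -3.8, -0.0]}
{"dp": [7.7, -0.1, 32.0], "rotation": [0.0, -3.8, 0.0]}
{"dp": [7.4, -0.1, 31.3], "rotation": [-0.0, -3.8, 0.0]}
```

Call:
move_arm(
  deltas=[
    {"dp":[10,-2,37],"rotation":[-0.3,-3.8,-0.7]},
    {"dp":[10,-2,37],"rotation":[0,-3.8,0]},
    {"dp":[9,-2,36],"rotation":[0,-3.8,0]},
    {"dp":[9,0,36],"rotation":[0,-3.8,0]},
    {"dp":[9,0,35],"rotation":[0,-3.8,0]},
  ],
)

```text
t: 15.07
eef_pos: [0.5207, -0.1882, 0.2461]
ee_rot: [-1.578, -0.008, 0.332]
force: [0.3, 0.6, -2.4]
width: 0.0292
```

Call:
move_arm(
  deltas=[
    {"dp":[8,0,34],"rotation":[0,-3.8,0]},
    {"dp":[8,0,33],"rotation":[0,-3.8,0]},
    {"dp":[8,0,33],"rotation":[0,-3.8,0]},
  ],
)

```text
t: 15.32
eef_pos: [0.503, -0.0817, 0.2451]
ee_rot: [-1.579, -0.006, 0.541]
force: [1.7, 0.7, -0.9]
width: 0.0294
```

```bash
python3 plan.py .481 -.0226 .235 37.9 36
```

```text
from [ 0.503  -0.0817  0.2451] [-90.46  -0.36  31.  ] t 15.3167 rows 2
--
{"dp": [5.7, 4.8, 31.0], "rotation": [0.47, -3.45, 0.34]}
{"dp": [7.6, 5.0, 30.6], "rotation": [-0.0, -3.45, 0.0]}
```

Call:
move_arm(
  deltas=[
    {"dp":[5.5,4,31],"rotation":[0.4,-3.4,0.3]},
    {"dp":[6,4,25],"rotation":[0,-3.4,0]},
    {"dp":[0,0,0],"rotation":[0,0,0]},
    {"dp":[0,0,0],"rotation":[0,0,0]},
  ],
)

```text
t: 15.65
eef_pos: [0.4793, -0.0203, 0.2367]
ee_rot: [-1.571, -0.002, 0.677]
force: [0.3, 0.8, -1.3]
width: 0.0298
```

```bash
python3 plan.py .481 -.0226 .195 37.9 36
```

```text
from [ 0.4793 -0.0203  0.2367] [-90.    -0.12  38.76] t 15.65 rows 2
--
{"dp": [-0.1, 20.8, -1.4], "rotation": [-0.0, 0.43, 0.12]}
{"dp": [-0.0, 20.8, -1.4], "rotation": [-0.0, 0.43, 0.0]}
```

Call:
move_arm(
  deltas=[
    {"dp":[0,20,-2.8],"rotation":[0,0.8,0]},
    {"dp":[0,15,0],"rotation":[0,0,0]},
    {"dp":[0,2,0],"rotation":[0,0,0]},
    {"dp":[0,0,0],"rotation":[0,0,0]},
    {"dp":[0,0,0],"rotation":[0,0,0]},
  ],
)

```text
t: 16.07
eef_pos: [0.4822, -0.0239, 0.2001]
ee_rot: [-1.572, -0.004, 0.659]
force: [-0.1, 0.9, -1.2]
width: 0.0298
```

```bash
python3 look.py wrist w10; python3 plan.py .481 -.0226 .19 37.9 36
python3 - <<'E'
from h import *
f=dict(np.load("pics/w10.npz"))
a=f["pixels"][130:300,240:400,::-1];cv2.imwrite("pics/w10c.png",cv2.resize(a,None,fx=3.5,fy=3.5))
T=f["cam_to_world"]@np.linalg.inv(f["mount"]);print(proj(f,(T@[0,.0912,0,1])[:3]),proj(f,[.481,-.0226,.08]))
E
```

```text
16.0667 [ 0.4822 -0.0239  0.2001] [-90.07  -0.22  37.77]
from [ 0.4824 -0.0239  0.2003] [-90.08  -0.24  37.77] t 16.1167 rows 1
--
{"dp": [-0.4, 10.3, 1.9], "rotation": [0.08, -0.13, 0.24]}
[[319.69411727 207.22575632]] [[321.63403901 198.64808033]]
```

View pics/w10c.png

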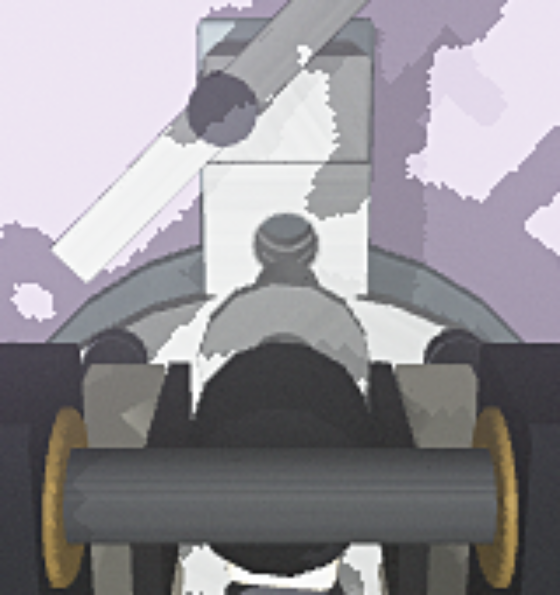

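Run:
```python
from h import *
f=dict(np.load("pics/w10.npz"))
h=cast(f,[(321.3,199.6)],.08)[0];T=f["cam_to_world"]@np.linalg.inv(f["mount"])
print(h,(np.linalg.inv(T)@np.r_[h,1])*1000)
# depth-based pin collar/knob check
Z=f["z_map"]
for v in(205,212,220,226):
    row=[]
    for u in range(290,352):
        z=Z[v,u]
        p=f["mount"]@[(u-f["cx"])/f["fx"]*z,(v-f["cy"])/f["fy"]*z,z,1]
        if p[1]<.10 and z>0: row.append((u,p[:3]*1000))
    if row: print(v,row[0][0],row[-1][0],row[0][1].round(1),row[-1][1].round(1),row[len(row)//2][1].round(1))
```

```text
[ 0.48196859 -0.02226555  0.08      ] [3.59311881e-01 1.20074524e+02 1.60537170e+00 1.00000000e+03]
205 317 326 [-6.1 76.4 -2.3] [-6.5 75.1  5.2] [-7.1 72.9  1.9]
212 308 332 [-13.4  31.9  -8. ] [-13.7  31.1   8.3] [-14.9  26.9   0.2]
220 300 341 [ -8.1  30.7 -13.5] [-7.9 31.2 14.6] [-9.  28.   0.8]
226 298 344 [ -5.   27.2 -14.7] [-4.9 27.5 16.4] [-5.9 24.5  0.8]
```

Call:
move_arm(
  deltas=[
    {"dp":[0.4,6,0.3],"rotation":[0,0,0.2]},
    {"dp":[-0.3,6,0],"rotation":[0,0,0]},
    {"dp":[-0.3,4,0],"rotation":[0,0,0]},
  ],
)

```text
t: 16.37
eef_pos: [0.4839, -0.0242, 0.1856]
ee_rot: [-1.574, -0.004, 0.658]
force: [-1.0, 0.2, -1.9]
width: 0.0295
```

```bash
python3 plan.py .4824 -.0233 .17 37.9 6
```

```text
from [ 0.4839 -0.0242  0.1856] [-90.19  -0.24  37.69] t 16.3667 rows 3
--
{"dp": [-0.2, 5.2, 0.6], "rotation": [0.19, -0.07, 0.24]}
{"dp": [-0.2, 5.2, 0.5], "rotation": [0.0, -0.07, 0.0]}
{"dp": [-0.2, 5.2, 0.5], "rotation": [0.0, -0.07, 0.0]}
```

Call:
move_arm(
  deltas=[
    {"dp":[-0.8,4,1.6],"rotation":[0.2,-0.2,0.3]},
    {"dp":[-0.3,3,0.3],"rotation":[0,0,0.1]},
    {"dp":[-0.2,2,0],"rotation":[0,0,0]},
  ],
)

```text
t: 16.62
eef_pos: [0.4812, -0.0236, 0.1752]
ee_rot: [-1.57, 0.004, 0.662]
force: [0.4, -0.4, -0.4]
width: 0.0294
```

```bash
python3 plan.py .4824 -.0233 .165 37.9 6
```

```text
from [ 0.4812 -0.0236  0.1752] [-89.95   0.23  37.9 ] t 16.6167 rows 2
--
{"dp": [0.6, 5.1, -0.3], "rotation": [-0.05, 0.0, -0.23]}
{"dp": [0.5, 5.1, -0.3], "rotation": [0.0, 0.0, 0.0]}
```

Call:
move_arm(
  deltas=[
    {"dp":[1,1,-0.5],"rotation":[0,0,-0.2]},
    {"dp":[0,0,0],"rotation":[0,0,0]},
  ],
)

```text
t: 16.78
eef_pos: [0.482, -0.0233, 0.1734]
ee_rot: [-1.569, 0.001, 0.662]
force: [-0.2, 1.1, -0.7]
width: 0.0298
```

```bash
python3 look.py wrist w11; python3 look.py side d11; python3 plan.py .4824 -.0233 .165 37.9 6
python3 - <<'E'
from h import *
f=dict(np.load("pics/w11.npz"))
a=f["pixels"][150:270,270:370,::-1];b=np.load("pics/d11.npz")["pixels"][180:280,290:390,::-1]
cv2.imwrite("pics/w11c.png",np.hstack([cv2.resize(a,(400,480)),cv2.resize(b,(400,480))]))
E
```

```text
16.7833 [ 0.482  -0.0233  0.1734] [-8.993e+01  8.000e-02  3.792e+01]
16.8333 [ 0.482  -0.0233  0.1735] [-8.993e+01  8.000e-02  3.791e+01]
from [ 0.4821 -0.0233  0.1737] [-8.994e+01  7.000e-02  3.791e+01] t 16.8833 rows 2
--
{"dp": [0.1, 4.3, -0.1], "rotation": [-0.06, 0.01, -0.07]}
{"dp": [0.1, 4.3, -0.1], "rotation": [0.0, 0.01, 0.0]}
```

View pics/w11c.png

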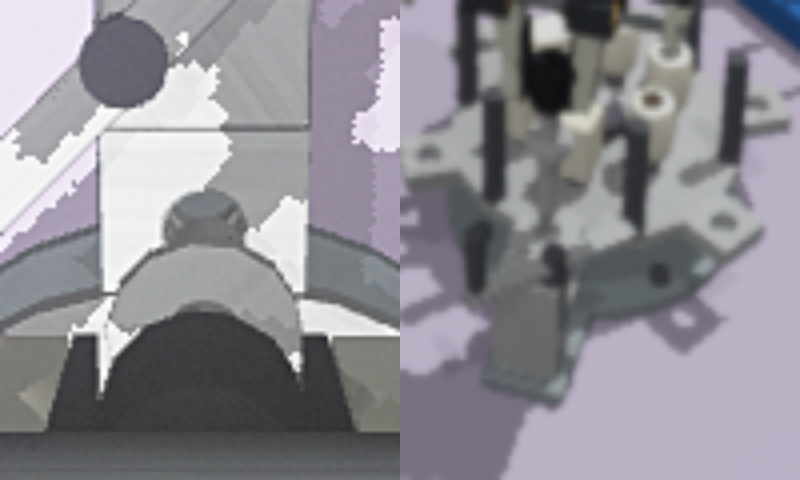

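Call:
move_arm(
  deltas=[
    {"dp":[0.1,4,0],"rotation":[0,0,0]},
    {"dp":[-0.1,4,0],"rotation":[0,0,0]},
    {"dp":[-0.2,4,0],"rotation":[0,0,0]},
  ],
)

```text
t: 17.13
eef_pos: [0.4829, -0.0232, 0.1621]
ee_rot: [-1.571, -0.001, 0.662]
force: [0.2, -0.3, -1.6]
width: 0.0292
```

```bash
python3 plan.py .4822 -.0233 .15 37.9 6
```

```text
from [ 0.4829 -0.0232  0.1621] [-9.000e+01 -8.000e-02  3.793e+01] t 17.1333 rows 3
--
{"dp": [-0.2, 4.0, 0.1], "rotation": [0.0, 0.01, 0.08]}
{"dp": [-0.2, 4.0, 0.1], "rotation": [0.0, 0.01, 0.0]}
{"dp": [-0.2, 4.0, 0.1], "rotation": [-0.0, 0.01, 0.0]}
```

Tip is 9 mm into the hole without force.

Call:
move_arm(
  deltas=[
    {"dp":[-0.7,4,0.1],"rotation":[0,0,0.1]},
    {"dp":[-0.1,4,0],"rotation":[0,0,0]},
    {"dp":[-0.1,4,0],"rotation":[0,0,0]},
  ],
)

```text
t: 17.38
eef_pos: [0.4818, -0.0238, 0.1486]
ee_rot: [-1.571, 0.001, 0.662]
force: [-0.5, 0.0, -0.8]
width: 0.0296
```

```bash
python3 plan.py .4822 -.0233 .14 37.9 6
```

```text
from [ 0.4818 -0.0238  0.1486] [-8.999e+01  5.000e-02  3.792e+01] t 17.3833 rows 2
--
{"dp": [0.3, 4.3, 0.1], "rotation": [-0.01, 0.01, -0.05]}
{"dp": [0.3, 4.3, 0.1], "rotation": [-0.0, 0.01, 0.0]}
```

Call:
move_arm(
  deltas=[
    {"dp":[0.2,4,0.1],"rotation":[0,0,0]},
    {"dp":[-0.1,4,0],"rotation":[0,0,0]},
    {"dp":[-0.1,4,0],"rotation":[0,0,0]},
    {"dp":[-0.1,4,0],"rotation":[0,0,0]},
  ],
)

```text
t: 17.72
eef_pos: [0.4814, -0.0238, 0.1305]
ee_rot: [-1.57, 0.002, 0.662]
force: [-0.3, 0.9, -2.1]
width: 0.0294
```

```bash
python3 plan.py .4820 -.0233 .114 37.9 6
```

```text
from [ 0.4814 -0.0238  0.1305] [-89.98   0.09  37.93] t 17.7167 rows 3
--
{"dp": [0.3, 5.5, 0.0], "rotation": [-0.02, 0.01, -0.09]}
{"dp": [0.3, 5.5, 0.0], "rotation": [0.0, 0.01, -0.0]}
{"dp": [0.3, 5.5, 0.0], "rotation": [0.0, 0.01, 0.0]}
```

Call:
move_arm(
  deltas=[
    {"dp":[0.3,4,0],"rotation":[0,0,0]},
    {"dp":[0,4,0],"rotation":[0,0,0]},
    {"dp":[0,4,0],"rotation":[0,0,0]},
    {"dp":[0,2,0],"rotation":[0,0,0]},
  ],
)

```text
t: 18.05
eef_pos: [0.4814, -0.0237, 0.1144]
ee_rot: [-1.57, 0.002, 0.662]
force: [0.4, -0.1, -0.1]
width: 0.0296
```

Call:
move_arm(
  deltas=[
    {"dp":[0,2,0],"rotation":[0,0,0]},
    {"dp":[0,1,0],"rotation":[0,0,0]},
  ],
)

```text
t: 18.22
eef_pos: [0.4817, -0.0235, 0.113]
ee_rot: [-1.571, 0.002, 0.663]
force: [-9.1, 3.7, 19.7]
width: 0.0294
```

Seated (20 N up at 0.113). Release and rise.

Call:
move_arm(
  deltas=[
    {"dp":[0,-1,0],"rotation":[0,0,0]},
    {"dp":[0,0,0],"rotation":[0,0,0]},
    {"dp":[0,0,0],"rotation":[0,0,0]},
    {"dp":[0,0,0],"rotation":[0,0,0]},
    {"dp":[0,-4,0],"rotation":[0,0,0]},
  ],
  jaw=90,
)

```text
t: 18.63
eef_pos: [0.4825, -0.0232, 0.1188]
ee_rot: [-1.572, 0.0, 0.664]
force: [0.0, -0.3, -0.5]
width: 0.055
```

Call:
move_arm(
  deltas=[
    {"dp":[0,-20,0],"rotation":[0,0,0]},
    {"dp":[0,-30,0],"rotation":[0,0,0]},
    {"dp":[0,-30,0],"rotation":[0,0,0]},
    {"dp":[0,-10,0],"rotation":[0,0,0]},
    {"dp":[0,0,0],"rotation":[0,0,0]},
  ],
)

```text
t: 19.05
eef_pos: [0.4817, -0.0239, 0.2125]
ee_rot: [-1.571, 0.004, 0.663]
force: [0.7, -0.9, -0.2]
width: 0.0568
```

```bash
python3 look.py wrist w12
python3 - <<'E'
from h import *
f=dict(np.load("pics/w12.npz"))
a=f["pixels"][90:330,180:480,::-1]
cv2.imwrite("pics/w12c.png",cv2.resize(a,None,fx=2.5,fy=2.5))
E
```

```text
19.05 [ 0.4817 -0.0239  0.2125] [-90.01   0.25  38.  ]
```

View pics/w12c.png

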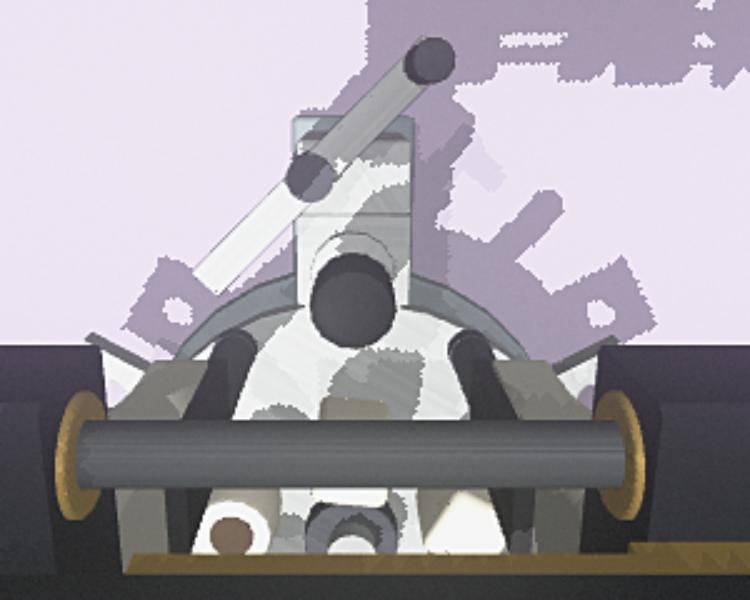

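```bash
sed -e 's/C=np.array(.*\]);phi/C=np.array([.4598,-.0602]);phi/' -e 's/z=.123/z=.113/' -e 's/\.104\*/.056*/' arc.py > arc2.py
python3 - <<'E'
from h import *
f=dict(np.load("pics/w12.npz"))
B=lambda l:np.array(l)/2.5+[180,90]-.3
for u,z in(((430,61),.135),((309,177),.1),((352,301),.138)):print(cast(f,B([u]),z).round(4))
E
python3 plan.py .404 -.053 .2 -7.2
```

```text
[[ 0.4039 -0.0531  0.135 ]]
[[ 0.4599 -0.0602  0.1   ]]
[[ 0.4793 -0.025   0.138 ]]
from [ 0.4816 -0.0239  0.2118] [-90.     0.25  37.99] t 19.1 rows 7
--
{"dp": [-11.3, 1.7, 3.5], "rotation": [0.02, 6.46, -0.25]}
{"dp": [-11.6, 1.7, 2.3], "rotation": [0.0, 6.46, 0.0]}
{"dp": [-11.8, 1.7, 0.9], "rotation": [0.0, 6.46, 0.0]}
{"dp": [-11.8, 1.7, -0.4], "rotation": [-0.0, 6.46, -0.0]}
{"dp": [-11.7, 1.7, -1.7], "rotation": [0.0, 6.46, 0.0]}
--
{"dp": [-11.4, 1.7, -3.0], "rotation": [0.0, 6.46, -0.0]}
{"dp": [-11.0, 1.7, -4.3], "rotation": [0.0, 6.46, -0.0]}
```

Call:
move_arm(
  deltas=[
    {"dp":[-11,1,3.5],"rotation":[0,6.5,-0.2]},
    {"dp":[-12,1,2],"rotation":[0,6.5,0]},
    {"dp":[-12,1,1],"rotation":[0,6.5,0]},
    {"dp":[-12,1,0],"rotation":[0,6.5,0]},
    {"dp":[-12,1,-2],"rotation":[0,6.5,0]},
  ],
  jaw=150,
)

```text
t: 19.52
eef_pos: [0.4228, -0.0451, 0.2013]
ee_rot: [-1.572, 0.007, 0.075]
force: [0.4, 0.5, 0.6]
width: 0.0369
```

Call:
move_arm(
  deltas=[
    {"dp":[-11,1,-3],"rotation":[0,6.5,0]},
    {"dp":[-9,1,-4],"rotation":[0,6,0]},
    {"dp":[0,0,0],"rotation":[0,0,0]},
    {"dp":[0,0,0],"rotation":[0,0,0]},
  ],
)

```text
t: 19.85
eef_pos: [0.3972, -0.0542, 0.1943]
ee_rot: [-1.576, 0.013, -0.159]
force: [-0.0, 0.1, 0.2]
width: 0.036
```

```bash
python3 look.py wrist w13; python3 plan.py .4045 -.0531 .18 -7.2
```

```text
19.85 [ 0.3972 -0.0542  0.1943] [-90.29   0.77  -9.12]
from [ 0.3971 -0.0541  0.1942] [-90.29   0.8   -9.12] t 19.9 rows 1
--
{"dp": [7.4, 14.1, 2.2], "rotation": [0.28, -1.92, -0.8]}
```

View pics/w13.png

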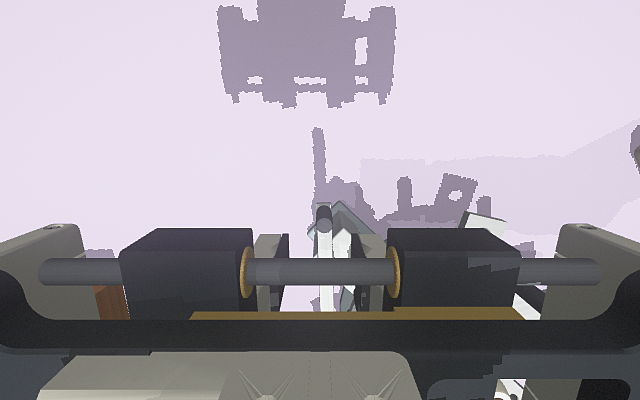

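Call:
move_arm(
  deltas=[
    {"dp":[7.5,10,2],"rotation":[0.3,-1.9,-0.8]},
    {"dp":[0,15,0],"rotation":[0,0,0]},
    {"dp":[0,10,0],"rotation":[0,0,0]},
    {"dp":[0,0,0],"rotation":[0,0,0]},
  ],
)

```text
t: 20.23
eef_pos: [0.4074, -0.0525, 0.1573]
ee_rot: [-1.57, -0.002, -0.112]
force: [-0.4, -0.1, -0.7]
width: 0.0361
```

```bash
python3 plan.py .4045 -.0531 .113 -7.2 15
```

```text
from [ 0.4074 -0.0525  0.1573] [-89.97  -0.09  -6.41] t 20.2333 rows 3
--
{"dp": [-1.0, 14.8, -0.3], "rotation": [-0.04, 0.26, 0.09]}
{"dp": [-0.9, 14.8, -0.3], "rotation": [0.0, 0.26, -0.0]}
{"dp": [-0.9, 14.8, -0.3], "rotation": [0.0, 0.26, 0.0]}
```

Call:
move_arm(
  deltas=[
    {"dp":[-3,15,-0.8],"rotation":[0,0.8,0]},
    {"dp":[-1,15,0],"rotation":[0,0,0]},
    {"dp":[-0.5,10,0],"rotation":[0,0,0]},
    {"dp":[0,0,0],"rotation":[0,0,0]},
  ],
)

```text
t: 20.57
eef_pos: [0.4052, -0.0522, 0.1164]
ee_rot: [-1.571, -0.002, -0.117]
force: [0.1, 0.3, 0.7]
width: 0.0359
```

```bash
python3 arc2.py 228 5.5; python3 arc2.py -132 5.5
```

```text
t 20.5667 phi 171.64 r 0.0551 z 0.1164 rot [-90.   -0.1  -6.7] F [0.1 0.3 0.7]
--
{"dp": [-0.8, 3.4, -5.0], "rotation": [0.02, -3.48, 0.09]}
{"dp": [0.2, -0.0, -5.0], "rotation": [0.0, -5.12, 0.0]}
{"dp": [0.2, -0.0, -5.0], "rotation": [0.0, -5.12, 0.0]}
{"dp": [0.2, -0.0, -5.0], "rotation": [-0.0, -5.12, -0.0]}
{"dp": [0.2, -0.0, -5.0], "rotation": [0.0, -5.12, 0.0]}
--
{"dp": [0.2, -0.0, -5.0], "rotation": [0.0, -5.12, 0.0]}
{"dp": [0.2, -0.0, -5.0], "rotation": [0.0, -5.12, 0.0]}
{"dp": [0.2, -0.0, -5.0], "rotation": [0.0, -5.12, 0.0]}
{"dp": [0.2, -0.0, -5.0], "rotation": [0.0, -5.12, 0.0]}
{"dp": [0.2, -0.0, -5.0], "rotation": [0.0, -5.12, 0.0]}
--
{"dp": [0.2, -0.0, -5.0], "rotation": [-0.0, -5.12, -0.0]}
t 20.5667 phi 171.64 r 0.0551 z 0.1164 rot [-90.   -0.1  -6.7] F [0.1 0.3 0.7]
```

Call:
move_arm(
  deltas=[
    {"dp":[-0.8,3,-5],"rotation":[0,-3.5,0]},
    {"dp":[0.2,0,-5],"rotation":[0,-5,0]},
    {"dp":[0.2,0,-5],"rotation":[0,-5,0]},
    {"dp":[0.2,0,-5],"rotation":[0,-5,0]},
    {"dp":[0.2,0,-5],"rotation":[0,-5,0]},
  ],
)

```text
t: 20.98
eef_pos: [0.4086, -0.0762, 0.1156]
ee_rot: [-1.572, 0.0, 0.317]
force: [-1.6, 0.7, -1.1]
width: 0.0359
```

```bash
sed -i 's/^n=/ph=ph%360\nn=/' arc2.py; python3 arc2.py 228 5.5
```

```text
t 20.9833 phi -162.64 r 0.0536 z 0.1156 rot [-90.1   0.   18.2] F [-1.6  0.7 -1.1]
--
{"dp": [-2.2, 2.6, -4.9], "rotation": [0.07, -4.28, -0.01]}
{"dp": [0.2, -0.0, -5.0], "rotation": [0.0, -5.11, 0.0]}
{"dp": [0.2, -0.0, -5.0], "rotation": [0.0, -5.11, -0.0]}
{"dp": [0.2, -0.0, -5.0], "rotation": [0.0, -5.11, 0.0]}
{"dp": [0.2, -0.0, -5.0], "rotation": [0.0, -5.11, 0.0]}
--
{"dp": [0.2, -0.0, -5.0], "rotation": [-0.0, -5.11, -0.0]}
```

Call:
move_arm(
  deltas=[
    {"dp":[-2.2,1,-5],"rotation":[0,-4.3,0]},
    {"dp":[0,0,-5],"rotation":[0,-5,0]},
    {"dp":[0,0,-5],"rotation":[0,-5,0]},
    {"dp":[0,0,-5],"rotation":[0,-5,0]},
  ],
)

```text
t: 21.32
eef_pos: [0.4174, -0.0949, 0.1173]
ee_rot: [-1.572, -0.0, 0.679]
force: [-1.2, 1.7, -0.7]
width: 0.036
```

```bash
python3 arc2.py 230 5
```

```text
t 21.3167 phi -140.71 r 0.0547 z 0.1173 rot [-90.1  -0.   38.9] F [-1.2  1.7 -0.7]
--
{"dp": [-1.1, 4.3, -3.5], "rotation": [0.07, -3.98, 0.02]}
{"dp": [0.1, -0.0, -3.5], "rotation": [0.0, -3.57, 0.0]}
{"dp": [0.1, -0.0, -3.5], "rotation": [0.0, -3.57, 0.0]}
```

Call:
move_arm(
  deltas=[
    {"dp":[-1,1,-4],"rotation":[0,-4,0]},
    {"dp":[0,0,-3.5],"rotation":[0,-3.5,0]},
    {"dp":[0,0,-3],"rotation":[0,-3,0]},
  ],
)

```text
t: 21.57
eef_pos: [0.4244, -0.1024, 0.1177]
ee_rot: [-1.569, -0.001, 0.877]
force: [-10.1, 26.0, 2.9]
width: 0.0363
```

```bash
python3 arc2.py 232 3
```

```text
t 21.5667 phi -129.94 r 0.0551 z 0.1177 rot [-89.9  -0.1  50.2] F [-10.1  26.    2.9]
--
{"dp": [-0.9, 4.7, -1.9], "rotation": [-0.09, -1.76, 0.06]}
```

Call:
move_arm(
  deltas=[
    {"dp":[0,0,5],"rotation":[0,0,0]},
    {"dp":[0,0,5],"rotation":[0,0,0]},
    {"dp":[0,-15,0],"rotation":[0,0,0]},
    {"dp":[0,-35,0],"rotation":[0,0,0]},
    {"dp":[0,-35,0],"rotation":[0,0,0]},
  ],
)

```text
t: 21.98
eef_pos: [0.4137, -0.0956, 0.2015]
ee_rot: [-1.56, 0.009, 0.883]
force: [1.4, 0.0, 1.1]
width: 0.0364
```

Call:
move_arm(
  deltas=[
    {"dp":[10,-10,0],"rotation":[0,6,0]},
    {"dp":[10,0,0],"rotation":[0,6,0]},
    {"dp":[0,0,0],"rotation":[0,0,0]},
    {"dp":[0,0,0],"rotation":[0,0,0]},
  ],
)

```text
t: 22.32
eef_pos: [0.4323, -0.0802, 0.2232]
ee_rot: [-1.572, -0.002, 0.671]
force: [0.7, 0.5, -0.7]
width: 0.0362
```

```bash
python3 look.py wrist w14;python3 look.py scene s14;python3 look.py side d14
python3 - <<'E'
from h import *
a=cv2.imread("pics/w14.png")[90:330,180:480]
cv2.imwrite("pics/w14c.png",cv2.resize(a,None,fx=2.5,fy=2.5))
E
```

```text
22.3167 [ 0.4323 -0.0802  0.2232] [-90.09  -0.13  38.45]
22.3667 [ 0.4323 -0.0802  0.223 ] [-90.09  -0.12  38.44]
22.4167 [ 0.4318 -0.0804  0.2224] [-9.005e+01 -7.000e-02  3.844e+01]
```

View pics/w14c.png

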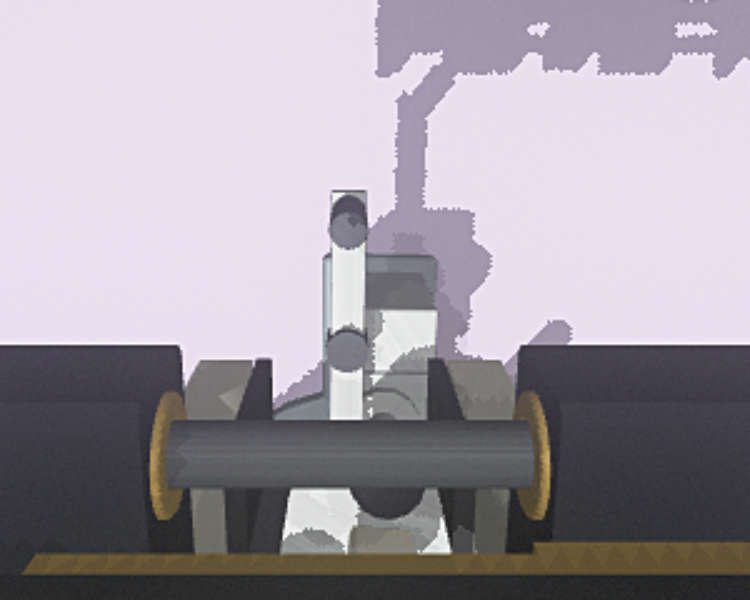

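Call:
move_arm(
  deltas=[
    {"dp":[0,-10,-35],"rotation":[0,0,0]},
    {"dp":[0,-10,-38],"rotation":[0,0,0]},
    {"dp":[-5,-10,-38],"rotation":[0,0,0]},
    {"dp":[-15,-10,-35],"rotation":[0,0,0]},
    {"dp":[-15,0,-35],"rotation":[0,0,0]},
  ],
)

```text
t: 22.88
eef_pos: [0.5164, -0.2453, 0.2609]
ee_rot: [-1.567, 0.003, 0.69]
force: [1.0, 0.9, -0.3]
width: 0.0357
```

Call:
move_arm(
  deltas=[
    {"dp":[-10,0,-20],"rotation":[0,0,0]},
    {"dp":[0,0,0],"rotation":[0,0,0]},
    {"dp":[0,0,0],"rotation":[0,0,0]},
    {"dp":[0,0,0],"rotation":[0,0,0]},
  ],
)

```text
t: 23.22
eef_pos: [0.5205, -0.2758, 0.2558]
ee_rot: [-1.561, 0.01, 0.688]
force: [0.1, 1.7, 1.0]
width: 0.0361
```

```bash
python3 look.py scene s15;python3 look.py side d15
python3 - <<'E'
from h import *
a=cv2.imread("pics/s15.png")[150:300,240:420];b=cv2.imread("pics/d15.png")[150:300,260:400]
cv2.imwrite("pics/s15c.png",np.hstack([cv2.resize(a,None,fx=2.5,fy=2.5),cv2.resize(b,None,fx=2.5,fy=2.5)]))
E
```

```text
23.2167 [ 0.5205 -0.2758  0.2558] [-89.45   0.55  39.44]
23.2667 [ 0.5204 -0.2753  0.2557] [-89.43   0.55  39.46]
```

View pics/s15c.png

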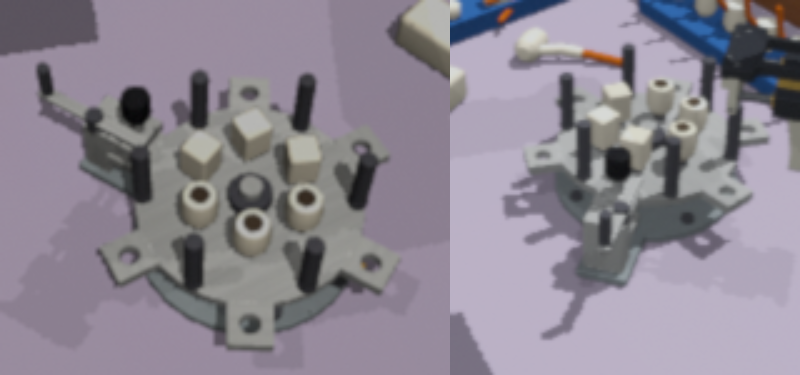

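View pics/s15.png

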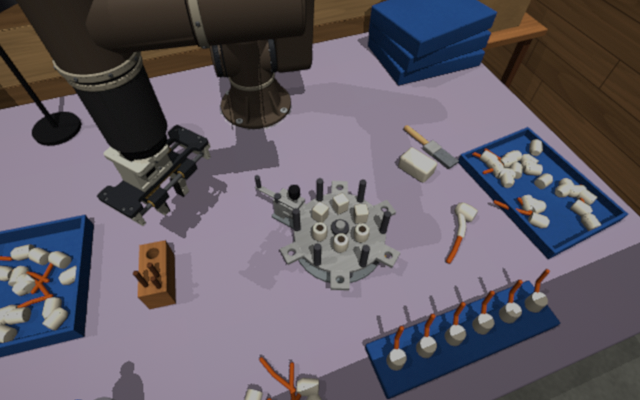

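Run:
```python
from h import *
for n,win in(("scene",(280,178,306,206)),("side",(318,205,338,226))):
    for t in(n+"0",("s15" if n=="scene" else "d15")):
        f=np.load(f"pics/{t}.npz");x0,y0,x1,y1=win
        m=(f["pixels"][y0:y1,x0:x1].max(2)<32).astype(np.uint8)
        k,l,s,c=cv2.connectedComponentsWithStats(m);i=1+np.argmax(s[1:,4]);print(t,c[i]+[x0,y0],s[i])
a,b=[cv2.cvtColor(cv2.imread(p)[220:300,270:410],cv2.COLOR_BGR2GRAY).astype(np.float32) for p in("pics/scene0.png","pics/s15.png")]
print("rim shift px",cv2.phaseCorrelate(a,b))
f=dict(np.load("pics/s15.npz"));u=lambda x,y:(x/2.5+240-.3,y/2.5+150-.3)
peg=cast(f,[u(43,70)],.135)[0];print("peg",peg,"angle err deg",np.degrees(np.arctan2(*(peg[:2]-[.462,-.061])[::-1]))%360-217.9)
f=dict(np.load("pics/w14.npz"))
B=lambda l:np.array(l)/2.5+[180,90]-.3
p=cast(f,B([(349,227)]),.135)[0];q=cast(f,B([(347,352)]),.1)[0];print(p,q,np.degrees(np.arctan2(*(p-q)[1::-1]))%360-217.9)
```

```text
scene0 [293.85384615 192.37692308] [  9   8  11  14 130]
s15 [293.65853659 192.28455285] [  9   8  11  14 123]
side0 [326.77586207 217.10344828] [ 5  9  9  8 58]
d15 [326.64912281 217.22807018] [ 5  9  9  8 57]
rim shift px ((0.057045076006872364, -0.057500827101470975), 0.8817945988641844)
peg [ 0.41940721 -0.09527944  0.135     ] angle err deg 0.9277344874568314
[ 0.41333782 -0.09577304  0.135     ] [ 0.45997929 -0.05996786  0.1       ] -0.38769765746570783
```

All three match: the knob is back at its starting pixels, the carousel rim shows no offset, and the keeper is within 1° of home.

```bash
python3 -c "
from station import arm
print(arm.job_done())"
```

```text
the job is handed in; nothing more can be done
None
```

The job is done and handed in at about 23 s of robot time, well inside the 72 s limit; the station gave no verdict.

**What I did:** I drew the pin and stood it in the wooden block's hole. I then pushed one post anticlockwise with 3–4 N until the carousel sprang into its next detent. After that I put the pin back until it seated firmly, with about 20 N on the wrist. Last, I swung the keeper by its peg onto its stop, where the wrist force reached about 28 N, and drew the arm clear.

**Last checks:**
- **Pin:** the knob is within 0.2 px of its starting place in both fixed cameras, so the pin is fully home and upright.
- **Carousel:** the rim lies 0.06 px from its starting picture, and the bowls and blanks have moved on one station.
- **Keeper:** it measures within 1° of home (-0.4° and +0.9° from two views).
- **Other things:** the lump, pipe and brush look unmoved in the final picture; I did not measure them.

**What disagreed:**
- One wrist picture, taken just after I let go of the pin, put the knob about 3 mm off. The arm was still settling, and the later fixed-camera pictures did not show it.
- The two fixed cameras differed by about 5 mm on the table's position, so I used the wrist camera for aiming.

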